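# Top up the gel mixer's bottle cassette

## Robot

A 6-joint arm with a two-finger parallel gripper is mounted at the origin on the work surface. World frame = base frame: x ahead of the robot, y to its left, z up, the work surface at z = 0. Lengths are in mm, angles in degrees, forces in N, time in s.
With the tool pointing down it reaches from about 275 to 875 mm from the base axis. Payload 12.5 kg.
Tool frame: the origin (TCP) lies at the centre of the arm's flange, where the gripper is bolted on; the fingertips stand 173 mm ahead of it and the grasp point (between the pads) lies 155 mm ahead of it; x points along the fingers, y is the direction in which the jaws open and shut, and the axes are right-handed (so a half turn about x gives the same grasp; the last joint's range is limited). The gripper opens to 85 mm and grips with 20 to 120 N. Pads are 22 mm wide; open, the fingers measure 114 mm over their backs; the gripper's body (76 mm by 85 mm) begins 54 mm behind the grasp point. The pads swing forward as they close: fully open they stand 13 mm farther back than shut.
Start: joints at [63.507, 20.094, 94.641, -0, 65.266, -4.847], TCP at [202.851, 511.212, 404.69] pointing down, gripper open.
Joint ranges: [-157.81, 157.81], [-45, 120.19], [0.68, 151.7], [-89.99, 269.99], [4.06, 180], [-164.3, 164.3]. Speed limits (degrees/s): [127.2, 127.2, 159.86, 180, 180, 180].

## Interface

Orientations are given as a 3x3 rotation matrix whose columns are the frame's x, y, z axes.
In Python, from cell import robot gives the robot as it stands.
- The arm moves only by the tool jog_arm, never from a script. Its argument "plan" is a list that holds one entry, the list of rows, each a list of 7 numbers: the shift along the tool's x, y, z scaled (see below), then the turn, a rotation vector about the tool's x, y, z scaled (see below), then the closure, from -1 (fully open) to 1 (shut). In form: [[[x, y, z, rx, ry, rz, grip], ...]]. A call has exactly 5 rows; each row is the pose to reach, as a shift and turn from the pose commanded when the call began, along the tool's axes at that moment, turning the shorter way round; what a row does not reach only later rows make up. The controller multiplies each number of a shift by 120 mm and each number of a turn by 180 degrees. A row lasts 1/12 s, in which the tool goes at most 41.7 mm and 7.16 degrees, less where a joint would pass 70% of its speed; a pose out of reach is approached as far as the arm can. A call with a number of a shift or a turn outside -1 to 1 is refused whole. A call with a gripper value outside its range is refused whole. The fingers move at their own pace and stop on an object; the grip force is fixed at half the most. Time passes only in rows, so rows that repeat a pose let the fingers close, or fill a call up. It gives the time, the measured TCP pose, the force and the opening at its end, in the units of the state.
- robot.observe(): the state, without advancing time (a new reading comes with each control period).
- robot.grab_frame(name): name is "scene" or "top" or "wrist"; returns the picture (400x640x3 uint8, red, green, blue); there is no depth.
- robot.camera_info(name): a dict with "fx", "fy", "cx", "cy" (pixels), "dist_coeffs" ([k1, k2, p1, p2, k3] as OpenCV has them; the pictures are not rectified), "origin" and "orientation" of the camera in the world. Camera axes: x right, y down, z forward; pixel columns grow to the right and rows downward; lengths in mm; the calibration is good to about 2 mm. A picture is of the moment at which its call begins: read the wrist's pose just before it. camera_info takes no time and is no camera call; for the wrist camera it gives the pose at the moment of the call.
- robot.finish_job(): hands the job in, once; it reports no verdict.
Trained networks look in the newest picture that a camera, given by its name, has taken for a name from the list of things; names that differ only in an ending like _2 or _b are one class to them, and where a whole thing is asked for, a point or a joint stands for the part that bears it (a point fixed in the world has none). Each returns a list of dicts, best first, with "confidence" (0 to 1); they miss things now and then, are a little off and sometimes report something else, mostly with a low value. They report only what shows in the picture. A call takes as long as a camera call. They do not tell look-alikes from the thing itself.
- robot.search_frame(camera, name): "centre" ([x, y, z] in mm, in the coordinates of the camera as it stood for that picture, good to about 4 mm: the middle of the surface that is visible of it).
- robot.mark_of(camera, name): "centre" ([x, y, z] in mm, in the coordinates of the camera as it stood for that picture, good to about 4 mm: a listed point, or the origin of a listed thing).
The state is a dict: "time_s": time; "joint_positions": joint angles; "qvel": joint speeds; "tau": joint torques, N m; "tool_pos": TCP position; "eef_rot": TCP orientation; "contact_force": force on the tool from outside, world axes, zero at the start; "torque": the same for the moment, N m; "opening": finger opening in mm.
Only numpy, scipy, OpenCV 4.12 (cv2) and the standard library are available. Lean on these libraries where they do the work, as an engineer would, in place of code of your own. Each camera call takes 0.05 s, during which the arm holds its last target. There are 200 camera calls.

## Task

Switch the gel mixer off with its pink toggle on the power bar, press its latch paddle so that the bottle cassette pops up, lift the cassette out and stand it on the desk, and put a spare gel bottle upright in every empty cell. Then set the full cassette back in the mixer, push it down until the latch catches it, and switch the mixer on again. Leave the other toggles and the remover bottle as they are.

Things in the scene. Friction and masses are not known exactly. Their poses are not given: they have to be found in the camera images.
- cassette: Bottle cassette: white open box of four cells under a hot-pink handle bar. Origin: centre of its underside; z up. Box 108 (x) by 96 mm, z 22 to 58 mm, on a grey foot (x +-49, y +-41). Handle bar along y, 10 mm wide, 12 high, posts at its ends only, centre at x 0, y 0, z 126; bottle caps beside it reach z 100. 0.22 kg, about 0.4 kg full. Starts latched in the mixer, axes as the seat's.
- cell1 (a point): Centre of the floor of cell 1 of the cassette, at x -33, y -24, z 26 mm of the cassette; axes as the cassette's. The cell is open above, 36 mm (x) by 38 mm (y) inside, walls 32 mm high. A bottle standing in it has its origin within about 7 mm of this point.
- cell2 (a point): Centre of the floor of cell 2 of the cassette, at x -33, y 24, z 26 mm of the cassette; axes as the cassette's. The cell is open above, 36 mm (x) by 38 mm (y) inside, walls 32 mm high. A bottle standing in it has its origin within about 7 mm of this point.
- cell3 (a point): Centre of the floor of cell 3 of the cassette, at x 33, y -24, z 26 mm of the cassette; axes as the cassette's. The cell is open above, 36 mm (x) by 38 mm (y) inside, walls 32 mm high. A bottle standing in it has its origin within about 7 mm of this point.
- cell4 (a point): Centre of the floor of cell 4 of the cassette, at x 33, y 24, z 26 mm of the cassette; axes as the cassette's. The cell is open above, 36 mm (x) by 38 mm (y) inside, walls 32 mm high. A bottle standing in it has its origin within about 7 mm of this point.
- mixer: Gel mixer: white machine 156 mm wide, 220 deep, 36 mm high, the apron in front (its -x) 20 mm. Origin: underside, below the seat; z up. Grey nest walls stand 1.5 mm off the cassette's box along the sides and at the corners, up to z 98 mm, with lips flaring out to z 110 (7 mm lead-in). A sprung plate under the cassette (11 N at home) lifts it 13 mm when the latch lets go and holds it there.
- seat (a point): Where the cassette's origin is when latched home, 60 mm above the mixer's underside; axes as the mixer's. Popped up, the cassette stands 13 mm higher, loose, to be lifted straight up. To seat it: same yaw, lower it into the nest onto the raised plate, press the handle straight down, 10 to 15 N, to its stop 3 mm below home; the hooks snap over the foot and keep it within 2 mm of home.
- latch (a joint): Angle of the mixer's latch lever, rad: 0 = hooks in place, grows as the paddle is pressed, stop at 0.30, sprung back. Two linked hooks, hidden under the cassette's front and back edges, grip its foot and let go at about 0.17. Reads about 0.03 while the cassette stands popped up, and swings out by itself for a moment when the cassette is pushed home.
- latch_pad (a point): Where to press the latch: top of the hot-pink paddle (40 mm wide, black rubber pad) sticking out of the mixer's front (its -x) below the cassette, 101 mm in front of the seat and 10 mm lower, 47 mm clear of the cassette's box. Press straight down: 1.5 to 4 N, about 15 mm.
- tog_mixer (a joint): The mixer's own toggle, the only one with a pink cap, one of five bat toggles in a row on the black power bar (64 x 196 mm, 34 mm high; toggles 28 mm apart along the bar, in any order). Angle in rad: 0 = off, leaning 0.4 rad from upright towards the robot's side of the bar; 0.8 = on, leaning 0.4 rad away, towards the sockets. It stays where it is left; about 1 N at the tip moves it.
- tip_mixer (a point): Tip of the mixer's pink-capped toggle: 37 mm from its hinge, which is 37 mm above the desk; the cap (9.6 mm thick) is its last 19 mm. z along the lever, y along the row, x across it: the lever swings about y.
- tip_lamp (a point): Tip of a neighbouring toggle with a pale grey cap, on or off: leave it as it is: 37 mm from its hinge, which is 37 mm above the desk; the cap (9.6 mm thick) is its last 19 mm. z along the lever, y along the row, x across it: the lever swings about y.
- tip_drill (a point): Tip of a neighbouring toggle with a pale grey cap, on or off: leave it as it is: 37 mm from its hinge, which is 37 mm above the desk; the cap (9.6 mm thick) is its last 19 mm. z along the lever, y along the row, x across it: the lever swings about y.
- tip_dust (a point): Tip of a neighbouring toggle with a pale grey cap, on or off: leave it as it is: 37 mm from its hinge, which is 37 mm above the desk; the cap (9.6 mm thick) is its last 19 mm. z along the lever, y along the row, x across it: the lever swings about y.
- tip_desk (a point): Tip of a neighbouring toggle with a pale grey cap, on or off: leave it as it is: 37 mm from its hinge, which is 37 mm above the desk; the cap (9.6 mm thick) is its last 19 mm. z along the lever, y along the row, x across it: the lever swings about y.
- gel1: Gel polish bottle, already in a cell of the cassette (or absent): round body 28 mm across, 38 mm high, with a black cap 16 mm across from 38 to 74 mm. Origin: centre of its underside, z up. 45 g.
- gel2: Gel polish bottle, already in a cell of the cassette (or absent): round body 28 mm across, 38 mm high, with a black cap 16 mm across from 38 to 74 mm. Origin: centre of its underside, z up. 45 g.
- gel3: Gel polish bottle, already in a cell of the cassette (or absent): round body 28 mm across, 38 mm high, with a black cap 16 mm across from 38 to 74 mm. Origin: centre of its underside, z up. 45 g.
- gel4: Gel polish bottle, already in a cell of the cassette (or absent): round body 28 mm across, 38 mm high, with a black cap 16 mm across from 38 to 74 mm. Origin: centre of its underside, z up. 45 g.
- spare1: Gel polish bottle, one of the spares standing on the desk to the right: round body 28 mm across, 38 mm high, with a black cap 16 mm across from 38 to 74 mm. Origin: centre of its underside, z up. 45 g.
- spare2: Gel polish bottle, one of the spares standing on the desk to the right: round body 28 mm across, 38 mm high, with a black cap 16 mm across from 38 to 74 mm. Origin: centre of its underside, z up. 45 g.
- spare3: Gel polish bottle, one of the spares standing on the desk to the right: round body 28 mm across, 38 mm high, with a black cap 16 mm across from 38 to 74 mm. Origin: centre of its underside, z up. 45 g.
- spare4: Gel polish bottle, one of the spares standing on the desk to the right: round body 28 mm across, 38 mm high, with a black cap 16 mm across from 38 to 74 mm. Origin: centre of its underside, z up. 45 g.
- remover: Bystander among the spares: translucent pale pink remover bottle, 38 mm across, 100 mm high with a white cap; it does not go in the cassette. Origin: centre of its underside.
There are look-alikes about, which are no part of the job. What is shaped like the cassette but blue is not meant.

How it is judged (in metres and radians):
On the way, in this order (a step that is already met when the one before it is completed fails the run):
1. the mixer's pink toggle is switched off (value of joint tog_mixer below 0.2 rad), for 0.1 s.
2. with the mixer off, the latch paddle is pressed down while the cassette sits in the mixer (value of joint tog_mixer below 0.2 rad and value of joint latch above 0.15 rad and horizontal distance between cassette and seat below 0.02 m), for 0.1 s.
3. the cassette stands upright on the desk clear of the mixer, let go, the mixer still off (value of joint tog_mixer below 0.2 rad and height (world z) of cassette below 0.006 m and angle between cassette's own z axis and vertical below 0.08 rad and horizontal distance between cassette and seat above 0.1 m and contact force between the fingers and cassette below 0.1 N), for 0.2 s.
4. all four cells hold an upright bottle while the cassette stands on the desk (value of joint tog_mixer below 0.2 rad and height (world z) of cassette below 0.006 m and angle between cassette's own z axis and vertical below 0.08 rad and horizontal distance between cassette and seat above 0.1 m and (distance between cell1 and gel1 below 0.012 m or distance between cell1 and gel2 below 0.012 m or distance between cell1 and gel3 below 0.012 m or distance between cell1 and gel4 below 0.012 m or distance between cell1 and spare1 below 0.012 m or distance between cell1 and spare2 below 0.012 m or distance between cell1 and spare3 below 0.012 m or distance between cell1 and spare4 below 0.012 m) and (distance between cell2 and gel1 below 0.012 m or distance between cell2 and gel2 below 0.012 m or distance between cell2 and gel3 below 0.012 m or distance between cell2 and gel4 below 0.012 m or distance between cell2 and spare1 below 0.012 m or distance between cell2 and spare2 below 0.012 m or distance between cell2 and spare3 below 0.012 m or distance between cell2 and spare4 below 0.012 m) and (distance between cell3 and gel1 below 0.012 m or distance between cell3 and gel2 below 0.012 m or distance between cell3 and gel3 below 0.012 m or distance between cell3 and gel4 below 0.012 m or distance between cell3 and spare1 below 0.012 m or distance between cell3 and spare2 below 0.012 m or distance between cell3 and spare3 below 0.012 m or distance between cell3 and spare4 below 0.012 m) and (distance between cell4 and gel1 below 0.012 m or distance between cell4 and gel2 below 0.012 m or distance between cell4 and gel3 below 0.012 m or distance between cell4 and gel4 below 0.012 m or distance between cell4 and spare1 below 0.012 m or distance between cell4 and spare2 below 0.012 m or distance between cell4 and spare3 below 0.012 m or distance between cell4 and spare4 below 0.012 m)), for 0.2 s.
5. the filled cassette is back in the mixer, down and caught by its latch, let go, the mixer still off (value of joint tog_mixer below 0.2 rad and z of cassette in the frame of seat between -0.006 and 0.004 m and horizontal distance between cassette and seat below 0.006 m and angle between cassette's own z axis and vertical below 0.08 rad and value of joint latch below 0.08 rad and (distance between cell1 and gel1 below 0.012 m or distance between cell1 and gel2 below 0.012 m or distance between cell1 and gel3 below 0.012 m or distance between cell1 and gel4 below 0.012 m or distance between cell1 and spare1 below 0.012 m or distance between cell1 and spare2 below 0.012 m or distance between cell1 and spare3 below 0.012 m or distance between cell1 and spare4 below 0.012 m) and (distance between cell2 and gel1 below 0.012 m or distance between cell2 and gel2 below 0.012 m or distance between cell2 and gel3 below 0.012 m or distance between cell2 and gel4 below 0.012 m or distance between cell2 and spare1 below 0.012 m or distance between cell2 and spare2 below 0.012 m or distance between cell2 and spare3 below 0.012 m or distance between cell2 and spare4 below 0.012 m) and (distance between cell3 and gel1 below 0.012 m or distance between cell3 and gel2 below 0.012 m or distance between cell3 and gel3 below 0.012 m or distance between cell3 and gel4 below 0.012 m or distance between cell3 and spare1 below 0.012 m or distance between cell3 and spare2 below 0.012 m or distance between cell3 and spare3 below 0.012 m or distance between cell3 and spare4 below 0.012 m) and (distance between cell4 and gel1 below 0.012 m or distance between cell4 and gel2 below 0.012 m or distance between cell4 and gel3 below 0.012 m or distance between cell4 and gel4 below 0.012 m or distance between cell4 and spare1 below 0.012 m or distance between cell4 and spare2 below 0.012 m or distance between cell4 and spare3 below 0.012 m or distance between cell4 and spare4 below 0.012 m) and contact force between the fingers and cassette below 0.1 N), for 0.3 s.
6. the mixer's pink toggle is switched on again (value of joint tog_mixer above 0.6 rad), for 0.1 s.
At the end, for the whole second after the job is handed in: Cassette latched home (height within 4 mm of its seat, 6 mm sideways, level within 0.08 rad, latch lever below 0.08 rad), a bottle on the floor of each of the four cells (within 12 mm of its centre), pink toggle on (above 0.6 rad), all let go and at rest (z of cassette in the frame of seat between -0.006 and 0.004 m and horizontal distance between cassette and seat below 0.006 m and angle between cassette's own z axis and vertical below 0.08 rad and value of joint latch below 0.08 rad and (distance between cell1 and gel1 below 0.012 m or distance between cell1 and gel2 below 0.012 m or distance between cell1 and gel3 below 0.012 m or distance between cell1 and gel4 below 0.012 m or distance between cell1 and spare1 below 0.012 m or distance between cell1 and spare2 below 0.012 m or distance between cell1 and spare3 below 0.012 m or distance between cell1 and spare4 below 0.012 m) and (distance between cell2 and gel1 below 0.012 m or distance between cell2 and gel2 below 0.012 m or distance between cell2 and gel3 below 0.012 m or distance between cell2 and gel4 below 0.012 m or distance between cell2 and spare1 below 0.012 m or distance between cell2 and spare2 below 0.012 m or distance between cell2 and spare3 below 0.012 m or distance between cell2 and spare4 below 0.012 m) and (distance between cell3 and gel1 below 0.012 m or distance between cell3 and gel2 below 0.012 m or distance between cell3 and gel3 below 0.012 m or distance between cell3 and gel4 below 0.012 m or distance between cell3 and spare1 below 0.012 m or distance between cell3 and spare2 below 0.012 m or distance between cell3 and spare3 below 0.012 m or distance between cell3 and spare4 below 0.012 m) and (distance between cell4 and gel1 below 0.012 m or distance between cell4 and gel2 below 0.012 m or distance between cell4 and gel3 below 0.012 m or distance between cell4 and gel4 below 0.012 m or distance between cell4 and spare1 below 0.012 m or distance between cell4 and spare2 below 0.012 m or distance between cell4 and spare3 below 0.012 m or distance between cell4 and spare4 below 0.012 m) and value of joint tog_mixer above 0.6 rad and contact force between the fingers and cassette below 0.1 N and linear speed of cassette below 0.01 m/s); the robot touches nothing.
It fails at once if another toggle on the power bar is moved (distance of any of tip_lamp, tip_drill, tip_dust, tip_desk from where it was at the start of the episode above 0.012 m).
It fails at once if the remover bottle is pushed more than 5 cm (distance of remover from where it was at the start of the episode above 0.05 m).
It fails at once if the cassette is tipped over (angle between cassette's own z axis and vertical above 0.6 rad).
Of gel1, gel2, gel3, gel4 only 1 to 2 are there at a start; the rules pass over those that are not, and their reading is None.
At some moment in a run one of spare1, spare2, spare3, spare4 may be knocked a few centimetres aside while the robot is not near it.
It also fails if it takes over 192 s, if anything falls off the work surface, if the arm or the gripper's body presses on something with over 40 N, if the wrist force passes 120 N, or if a joint passes its speed limit or range.

## Working session

There is one attempt and no reset: what is moved stays moved. The work goes in short steps, Python scripts to look and compute and a tool call to move; the robot and the scene stay as the last step left them, time stands still between calls to the robot, and variables do not carry over. Pictures are saved under pics/ and viewed, about 12 in all and at most 16, crops included, and the job is handed in when it is done.

Besides the shell and the picture viewer there is one more tool, called after "Call:" by a JSON object that holds its "fn" and its "kwargs", one argument or row to a line. jog_arm: Moves the arm, as the interface text tells. Shifts and turns lie within -1 to 1; 1 stands for 120 mm of shift or 180 degrees of turn. Its arguments: {"type":"object","properties":{"plan":{"type":"array"}},"required":["plan"]}

```bash
mkdir -p pics; ls
cat > h.py <<'E'
import numpy as np, cv2
from cell import robot
def snap(c,fn=None):
    i=robot.camera_info(c); im=robot.grab_frame(c)
    if fn: cv2.imwrite('pics/'+fn,im[:,:,::-1])
    return i,im
def w(i,p): return np.array(i['orientation'])@np.array(p)+np.array(i['origin'])
def mk(c,i,names,f='mark_of',n=3):
    for nm in names:
        print(c,nm,[(np.round(w(i,d['centre'])).tolist(),round(d['confidence'],2)) for d in getattr(robot,f)(c,nm)[:n]])
def proj(i,P):
    R=np.array(i['orientation']);K=np.array([[i['fx'],0,i['cx']],[0,i['fy'],i['cy']],[0,0,1]])
    rv=cv2.Rodrigues(R.T)[0]; t=-R.T@np.array(i['origin'])
    return cv2.projectPoints(np.array(P,float).reshape(-1,1,3),rv,t,K,np.array(i['dist_coeffs']))[0].reshape(-1,2)
def ray(i,uv,z):
    K=np.array([[i['fx'],0,i['cx']],[0,i['fy'],i['cy']],[0,0,1]])
    q=cv2.undistortPoints(np.array(uv,float).reshape(-1,1,2),K,np.array(i['dist_coeffs'])).reshape(-1,2)
    d=np.c_[q,np.ones(len(q))]@np.array(i['orientation']).T
    o=np.array(i['origin']); return o+d*((z-o[2])/d[:,2])[:,None]
E
python3 - <<'E'
from h import *
i,im=snap('top','top0.png'); 
print(i['origin'],np.round(i['orientation'],3).tolist(),i['fx'])
mk('top',i,['cassette','seat','latch_pad','tip_mixer','spare1','remover','gel1'],n=6)
i,im=snap('scene','scene0.png'); print(i['origin'],np.round(i['orientation'],3).tolist())
mk('scene',i,['cassette','seat','latch_pad','tip_mixer','spare1','remover'],n=6)
print(robot.observe())
E
```

```text
pics
[ 2.93665919e+02 -6.43855409e-02  9.90686775e+02] [[0.028, -0.985, 0.168], [-0.999, -0.023, 0.034], [-0.03, -0.169, -0.985]] 403.1313556301173
top cassette [([256.0, 306.0, 2.0], 0.61), ([597.0, 273.0, 57.0], 0.57)]
top seat []
top latch_pad [([492.0, 261.0, 52.0], 0.57), ([553.0, 293.0, 83.0], 0.37)]
top tip_mixer [([646.0, -301.0, 71.0], 0.41)]
top spare1 [([441.0, -306.0, 0.0], 0.7), ([429.0, -233.0, 1.0], 0.62), ([521.0, -171.0, 1.0], 0.56), ([499.0, -235.0, 5.0], 0.42), ([615.0, -220.0, 75.0], 0.34)]
top remover [([430.0, -169.0, -2.0], 0.66)]
top gel1 [([554.0, 292.0, 84.0], 0.58), ([633.0, 256.0, 88.0], 0.44)]
[1016.67576107 -222.8656852   522.75317761] [[0.376, 0.539, -0.754], [0.926, -0.212, 0.311], [0.008, -0.815, -0.579]]
scene cassette [([259.0, 304.0, -0.0], 0.95), ([593.0, 278.0, 58.0], 0.71)]
scene seat []
scene latch_pad [([493.0, 259.0, 46.0], 0.51), ([612.0, -192.0, 68.0], 0.49)]
scene tip_mixer [([610.0, -219.0, 73.0], 0.7), ([641.0, -302.0, 68.0], 0.45)]
scene spare1 [([500.0, -243.0, 3.0], 0.98), ([440.0, -304.0, 5.0], 0.81), ([517.0, -165.0, 0.0], 0.73), ([
[... 163 characters left out ...]
+01,  4.88496661e-04,
        6.52669944e+01, -4.85046850e+00]), 'qvel': array([-0.0091016 ,  0.02730696, -0.03986246, -0.00670202, -0.0141905 ,
        0.02699107]), 'tau': array([ 4.04899320e-04, -5.05967760e+01, -2.91621727e+01, -6.76450281e-05,
        6.22145617e-04, -1.64310592e-06]), 'tool_pos': array([202.84507611, 511.21542506, 404.69429708]), 'eef_rot': array([[-1.54604285e-05,  3.68813688e-01,  9.29503342e-01],
       [-1.36592309e-05,  9.29503342e-01, -3.68813689e-01],
       [-1.00000000e+00, -1.83983184e-05, -9.33280861e-06]]), 'contact_force': array([-0.37489178, -0.2823572 , -0.72230975]), 'torque': array([-0.03751609,  0.03120836,  0.00576265]), 'opening': 85.35141813741268}
```

View pics/top0.png

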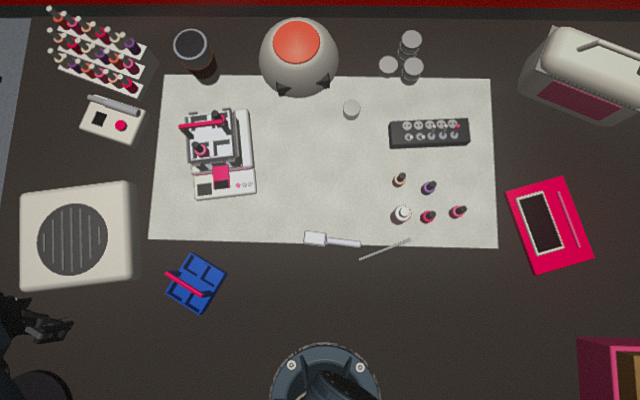

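View pics/scene0.png

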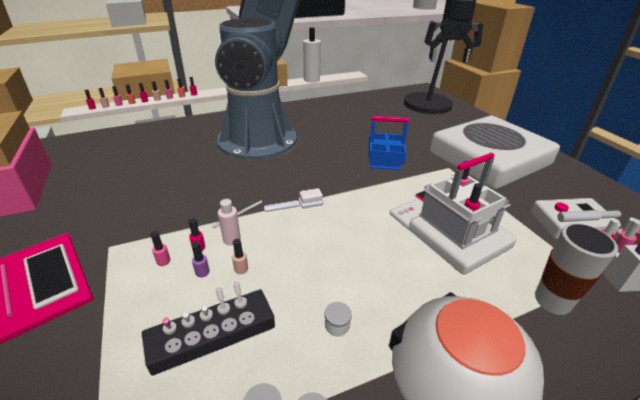

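Run:
```python
import cv2,numpy as np
t=cv2.imread('pics/top0.png');s=cv2.imread('pics/scene0.png')
f=lambda im,x,y,w,h:cv2.resize(im[y:y+h,x:x+w],(400,300),interpolation=cv2.INTER_CUBIC)
cv2.imwrite('pics/c1.png',np.vstack([np.hstack([f(t,160,95,120,90+15)[:300],f(t,380,105,100,75)]),np.hstack([f(s,385,145,140,105),f(s,135,270,148,111)])]))
```

```text
(no output)
```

View pics/c1.png

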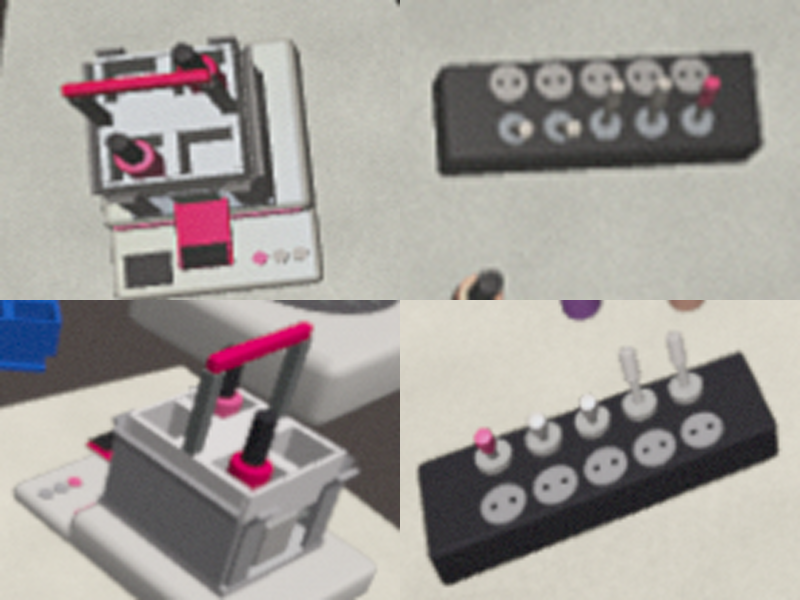

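```bash
cat >> h.py <<'E'
def rows(P,Rt=None):
    "shift/turn numbers from present pose to TCP P (and rotation Rt)"
    from scipy.spatial.transform import Rotation as Ro
    s=robot.observe(); R=s['eef_rot']; d=R.T@(np.array(P,float)-s['tool_pos'])/120
    t=np.zeros(3) if Rt is None else Ro.from_matrix(R.T@Rt).as_rotvec(degrees=True)/180
    return np.round(d,4).tolist(),np.round(t,4).tolist()
def down(yaw):
    "tool down, z axis at yaw deg, y axis at yaw+90"
    c,s=np.cos(np.radians(yaw)),np.sin(np.radians(yaw)); return np.array([[0,-s,c],[0,c,s],[-1,0,0]])
E
python3 - <<'E'
from h import *
i=robot.camera_info('wrist'); s=robot.observe(); R=s['eef_rot']
print('cam in tool',np.round(R.T@(np.array(i['origin'])-s['tool_pos']),1),np.round(R.T@np.array(i['orientation']),3).tolist(),i['fx'])
print(rows([480,270,480],down(0)))
E
```

```text
cam in tool [ 31.6   0.9 -83.8] [[0.001, -0.325, 0.946], [1.0, -0.001, -0.001], [0.001, 0.946, 0.325]] 302.34916035433304
([-0.6276, -1.0166, 2.8882], [-0.1202, -0.0, 0.0])
```

Call:
{"fn": "jog_arm", "kwargs": {
  "plan": [
    [[-0.6, -0.6, 1, -0.12, 0, 0, -1], [-0.6, -0.6, 1, -0.12, 0, 0, -1], [-0.6, -0.6, 1, -0.12, 0, 0, -1], [-0.6, -0.6, 1, -0.12, 0, 0, -1], [-0.6, -0.6, 1, -0.12, 0, 0, -1]]
  ]
}}

```text
time_s: 1.17
tool_pos: [290.2, 397.1, 480.1]
eef_rot: [[0.004, 0.002, 1.0], [0.003, 1.0, -0.002], [-1.0, 0.003, 0.004]]
contact_force: [-0.5, 0.4, 0.5]
opening: 85.0
```

Run:
```python
from h import *
print(robot.observe()['tool_pos'],rows([550,270,500],down(0)))
```

```text
[290.23587224 397.10759271 480.06644582] ([-0.1602, -1.0538, 2.1678], [-0.0007, 0.0013, -0.0009])
```

Call:
{"fn": "jog_arm", "kwargs": {
  "plan": [
    [[-0.17, -1, 1, 0, 0, 0, -1], [-0.17, -1, 1, 0, 0, 0, -1], [-0.17, -1, 1, 0, 0, 0, -1], [-0.17, -1, 1, 0, 0, 0, -1], [-0.17, -1, 1, 0, 0, 0, -1]]
  ]
}}

```text
time_s: 1.58
tool_pos: [410.8, 276.6, 497.7]
eef_rot: [[0.002, 0.005, 1.0], [-0.0, 1.0, -0.005], [-1.0, -0.0, 0.002]]
contact_force: [-0.1, 0.1, -0.8]
opening: 85.4
```

Call:
{"fn": "jog_arm", "kwargs": {
  "plan": [
    [[0, -0.05, 1, 0, 0, 0, -1], [0, -0.05, 1, 0, 0, 0, -1], [0, -0.05, 1, 0, 0, 0, -1], [0, -0.05, 1, 0, 0, 0, -1], [0, -0.05, 1, 0, 0, 0, -1]]
  ]
}}

```text
time_s: 2.0
tool_pos: [528.8, 273.9, 495.7]
eef_rot: [[-0.002, 0.002, 1.0], [-0.001, 1.0, -0.002], [-1.0, -0.001, -0.002]]
contact_force: [-0.3, -1.0, -0.4]
opening: 85.3
```

Run:
```python
from h import *
i,im=snap('wrist','w1.png'); np.save('w1.npy',i,allow_pickle=True); print(robot.observe()['tool_pos'])
mk('wrist',i,['cassette','seat','latch_pad','gel1'])
```

```text
[527.72537037 274.14327342 496.2089281 ]
wrist cassette [([592.0, 277.0, 58.0], 0.67)]
wrist seat []
wrist latch_pad []
wrist gel1 [([630.0, 255.0, 84.0], 0.78), ([561.0, 292.0, 83.0], 0.71), ([566.0, 245.0, 87.0], 0.65)]
```

View pics/w1.png

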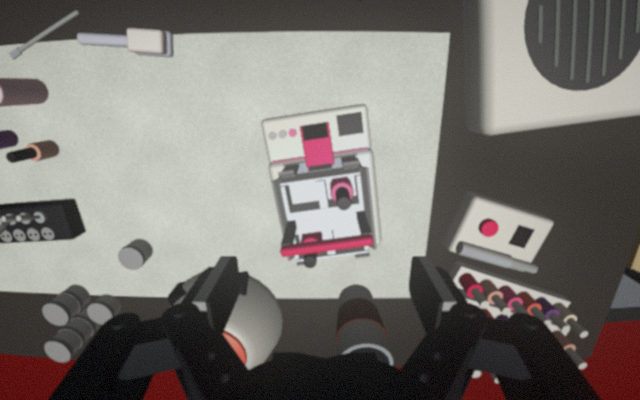

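Run:
```python
from h import *
iw=np.load('w1.npy',allow_pickle=True).item(); it=robot.camera_info('top'); isc=robot.camera_info('scene')
for fn,i,box,zs in [('w1.png',iw,(255,95,390,265),(186,50)),('top0.png',it,(165,100,250,195),(186,50)),('scene0.png',isc,(440,145,500,190),(186,)),('scene0.png',isc,(155,310,180,335),(70,)),('top0.png',it,(440,110,475,150),(70,))]:
    im=cv2.imread('pics/'+fn); h=cv2.cvtColor(im,cv2.COLOR_BGR2HSV)
    m=((h[...,0]>160)&(h[...,0]<178)&(h[...,1]>130)&(h[...,2]>110)).astype(np.uint8)
    x0,y0,x1,y1=box; k=np.zeros_like(m);k[y0:y1,x0:x1]=m[y0:y1,x0:x1]
    n,l,st,c=cv2.connectedComponentsWithStats(k)
    for j in range(1,n):
        if st[j,4]<12: continue
        pts=np.argwhere(l==j)[:,::-1].astype(np.float32)
        r=cv2.minAreaRect(pts); b=cv2.boxPoints(r)
        # long axis ends
        e=sorted([((b[q]+b[(q+1)%4])/2,np.linalg.norm(b[q]-b[(q+1)%4])) for q in range(4)],key=lambda t:t[1])
        ends=np.array([e[0][0],e[1][0]]); ctr=ends.mean(0)
        for z in zs:
            W=ray(i,[*ends,ctr],z); v=W[1]-W[0]
            print(fn,st[j,4],'ends',np.round(ends,1).tolist(),'z',z,'ctr',np.round(W[2,:2],1),'len',round(np.linalg.norm(v),1),'ang',round(np.degrees(np.arctan2(v[1],v[0]))%180,1), 'W',np.round(W[:2,:2],0).tolist())
```

```text
w1.png 691 ends [[315.3999938964844, 137.3000030517578], [320.29998779296875, 164.10000610351562]] z 186 ctr [494.9 268.7] len 25.4 ang 9.7 W [[483.0, 267.0], [508.0, 271.0]]
w1.png 691 ends [[315.3999938964844, 137.3000030517578], [320.29998779296875, 164.10000610351562]] z 50 ctr [519.1 265.6] len 37.8 ang 9.7 W [[501.0, 262.0], [538.0, 269.0]]
w1.png 58 ends [[315.8999938964844, 238.5], [302.79998779296875, 240.39999389648438]] z 186 ctr [586.  259.1] len 13.7 ang 98.9 W [[585.0, 266.0], [587.0, 252.0]]
w1.png 58 ends [[315.8999938964844, 238.5], [302.79998779296875, 240.39999389648438]] z 50 ctr [654.7 251.3] len 20.4 ang 98.9 W [[653.0, 261.0], [656.0, 241.0]]
w1.png 725 ends [[372.0, 241.0], [281.29998779296875, 253.10000610351562]] z 186 ctr [594.7 276.7] len 94.8 ang 98.4 W [[588.0, 323.0], [602.0, 229.0]]
w1.png 725 ends [[372.0, 241.0], [281.29998779296875, 253.10000610351562]] z 50 ctr [667.7 277.6] len 141.1 ang 98.4 W [[658.0, 347.0], [678.0, 207.0]]
top0.png 215 ends [[224.1999969482422, 117.69999694824219], [179.39999389648438, 128.60000610351562]] z 186 ctr [594.4 273
[... 701 characters left out ...]
5.7] len 47.0 ang 7.9 W [[505.0, 229.0], [458.0, 222.0]]
top0.png 257 ends [[219.60000610351562, 164.5], [221.1999969482422, 186.60000610351562]] z 50 ctr [513.2 263.9] len 55.0 ang 7.9 W [[541.0, 268.0], [486.0, 260.0]]
scene0.png 251 ends [[493.1000061035156, 154.1999969482422], [457.3999938964844, 167.5]] z 186 ctr [590.9 275.5] len 100.1 ang 98.4 W [[583.0, 327.0], [598.0, 228.0]]
scene0.png 47 ends [[464.5, 178.0], [468.0, 181.5]] z 186 ctr [636.  214.8] len 11.1 ang 170.1 W [[630.0, 216.0], [641.0, 214.0]]
scene0.png 19 ends [[168.89999389648438, 323.20001220703125], [163.89999389648438, 325.20001220703125]] z 70 ctr [ 649.6 -298.9] len 7.1 ang 97.3 W [[649.0, -295.0], [650.0, -302.0]]
```

Run:
```python
from h import *
it=robot.camera_info('top'); isc=robot.camera_info('scene')
W=ray(it,[[408,136.8],[454.3,135.5]],39);v=W[0]-W[1];print(np.round(W,1).tolist(),np.degrees(np.arctan2(v[1],v[0])),np.linalg.norm(v))
f=lambda x,y:(135+(x-400)*.37,270+(y-300)*.37)
W=ray(isc,[f(686,385),f(493,457)],39);v=W[0]-W[1];print(np.round(W,1).tolist(),np.degrees(np.arctan2(v[1],v[0])),np.linalg.norm(v))
print('tip top',ray(it,[[380+310/4,105+82/4]],71),'tip scene',ray(isc,[f(484,437)],71))
print(np.round(robot.observe()['joint_positions'],1))
for P in [(610,-225,330)]: print(rows(P,down(-88)))
```

```text
[[622.8, -189.4, 39.0], [628.3, -302.2, 39.0]] 92.80075741454448 112.88647914646891
[[623.7, -187.9, 39.0], [633.4, -300.3, 39.0]] 94.93942592385382 112.84392539124268
tip top [[ 641.9970374  -300.33993314   71.        ]] tip scene [[ 644.26802953 -298.66673818   71.        ]]
[ 23.   20.5  80.8   0.   78.6 -67. ]
([1.3952, -4.1611, 0.693], [0.4889, 0.0, -0.0002])
```

```bash
cat >> h.py <<'E'
from scipy.spatial.transform import Rotation as Ro
def route(*wps):
    "wps: (P,yaw) waypoints; prints numbers of each call"
    s=robot.observe(); p=np.array(s['tool_pos']); R=np.array(s['eef_rot'])
    for P,yaw in wps:
        Rt=down(yaw)
        for k in range(12):
            d=R.T@(np.array(P,float)-p)/120; t=Ro.from_matrix(R.T@Rt).as_rotvec(degrees=True)/180
            a=max(1,np.abs(d).max(),np.linalg.norm(d)*120/200); b=max(1,np.linalg.norm(t)/.195)
            d=np.round(d/a,3); t=np.round(t/b,3)
            print(d.tolist()+t.tolist())
            p=p+R@d*120; R=R@Ro.from_rotvec(t*180,degrees=True).as_matrix()
            if a==1 and b==1: break
        print('->',np.round(p,1),yaw)
E
python3 - <<'E'
from h import *
route(([672,-302,330],-86.5),([672,-302,235],-86.5))
E
```

```text
[0.291, -1.0, 0.252, 0.195, 0.0, -0.0]
[0.372, -0.862, 1.0, 0.195, -0.0, -0.0]
[0.283, -0.099, 1.0, 0.091, -0.0, -0.0]
[0.286, 0.189, 1.0, -0.0, -0.0, -0.0]
[0.163, 0.107, 0.569, -0.0, -0.0, -0.0]
-> [ 672. -302.  330.] -86.5
[0.792, 0.0, -0.0, -0.0, -0.0, -0.0]
-> [ 672. -302.  235.] -86.5
```

Call:
{"fn": "jog_arm", "kwargs": {
  "plan": [
    [[0.29, -1, 0.25, 0.195, 0, 0, 1], [0.29, -1, 0.25, 0.195, 0, 0, 1], [0.29, -1, 0.25, 0.195, 0, 0, 1], [0.29, -1, 0.25, 0.195, 0, 0, 1], [0.29, -1, 0.25, 0.195, 0, 0, 1]]
  ]
}}

```text
time_s: 2.67
tool_pos: [557.4, 151.9, 462.0]
eef_rot: [[-0.001, 0.583, 0.813], [-0.0, 0.813, -0.583], [-1.0, -0.001, -0.0]]
contact_force: [-0.3, 0.8, -0.2]
opening: 25.6
```

Call:
{"fn": "jog_arm", "kwargs": {
  "plan": [
    [[0.37, -0.86, 1, 0.195, 0, 0, 1], [0.37, -0.86, 1, 0.195, 0, 0, 1], [0.37, -0.86, 1, 0.195, 0, 0, 1], [0.37, -0.86, 1, 0.195, 0, 0, 1], [0.37, -0.86, 1, 0.195, 0, 0, 1]]
  ]
}}

```text
time_s: 3.08
tool_pos: [596.5, -4.4, 416.2]
eef_rot: [[-0.002, 0.944, 0.329], [-0.001, 0.329, -0.944], [-1.0, -0.002, 0.001]]
contact_force: [-0.4, 0.1, -0.1]
opening: 0.1
```

Call:
{"fn": "jog_arm", "kwargs": {
  "plan": [
    [[0.28, -0.1, 1, 0.09, 0, 0, 1], [0.28, -0.1, 1, 0.09, 0, 0, 1], [0.28, -0.1, 1, 0.09, 0, 0, 1], [0.28, -0.1, 1, 0.09, 0, 0, 1], [0.28, -0.1, 1, 0.09, 0, 0, 1]]
  ]
}}

```text
time_s: 3.5
tool_pos: [625.3, -117.9, 383.8]
eef_rot: [[-0.001, 0.998, 0.06], [0.0, 0.06, -0.998], [-1.0, -0.001, -0.0]]
contact_force: [0.3, 0.3, -0.1]
opening: -0.1
```

Call:
{"fn": "jog_arm", "kwargs": {
  "plan": [
    [[0.28, 0.19, 1, 0, 0, 0, 1], [0.28, 0.19, 1, 0, 0, 0, 1], [0.28, 0.19, 1, 0, 0, 0, 1], [0.28, 0.19, 1, 0, 0, 0, 1], [0.28, 0.19, 1, 0, 0, 0, 1]]
  ]
}}

```text
time_s: 3.92
tool_pos: [655.7, -235.3, 350.3]
eef_rot: [[-0.001, 0.998, 0.061], [0.0, 0.061, -0.998], [-1.0, -0.001, -0.0]]
contact_force: [-0.3, 0.2, 0.2]
opening: -0.0
```

Run:
```python
from h import *
i,im=snap('wrist','w2.png'); print(robot.observe()['tool_pos'])
mk('wrist',i,['tip_mixer','tip_lamp','spare1','remover'],n=5)
route(([672,-302,330],-86.5),([672,-302,230],-86.5))
```

```text
[ 655.81574247 -234.0300862   350.9979681 ]
wrist tip_mixer [([519.0, -167.0, -3.0], 0.62), ([643.0, -296.0, 70.0], 0.45)]
wrist tip_lamp [([644.0, -275.0, 71.0], 0.57)]
wrist spare1 [([435.0, -234.0, 2.0], 0.97), ([518.0, -169.0, -2.0], 0.88), ([443.0, -301.0, -3.0], 0.73)]
wrist remover [([429.0, -166.0, -1.0], 0.86)]
[0.181, 0.097, 0.58, 0.001, 0.0, -0.0]
-> [ 672. -302.  330.] -86.5
[0.834, -0.001, -0.0, -0.0, 0.0, -0.0]
-> [ 672. -302.  230.] -86.5
```

View pics/w2.png

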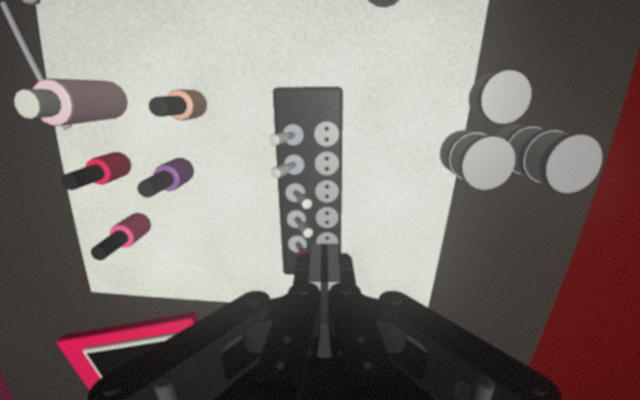

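Call:
{"fn": "jog_arm", "kwargs": {
  "plan": [
    [[0.1, 0.11, 0.58, 0, 0, 0, 1], [0.15, 0.11, 0.58, 0, 0, 0, 1], [0.18, 0.11, 0.58, 0, 0, 0, 1], [0.18, 0.11, 0.58, 0, 0, 0, 1], [0.18, 0.11, 0.58, 0, 0, 0, 1]]
  ]
}}

```text
time_s: 4.58
tool_pos: [673.4, -302.6, 329.3]
eef_rot: [[-0.0, 0.998, 0.063], [0.0, 0.063, -0.998], [-1.0, -0.0, -0.0]]
contact_force: [1.0, 0.3, 1.1]
opening: 0.1
```

Call:
{"fn": "jog_arm", "kwargs": {
  "plan": [
    [[0.2, 0, 0, 0, 0, 0, 1], [0.4, 0, 0, 0, 0, 0, 1], [0.6, 0, 0, 0, 0, 0, 1], [0.83, 0, 0, 0, 0, 0, 1], [0.83, 0, 0, 0, 0, 0, 1]]
  ]
}}

```text
time_s: 5.0
tool_pos: [672.3, -301.5, 224.9]
eef_rot: [[-0.006, 0.998, 0.063], [0.004, 0.063, -0.998], [-1.0, -0.006, -0.004]]
contact_force: [-1.8, 0.4, -0.5]
opening: -0.1
```

Call:
{"fn": "jog_arm", "kwargs": {
  "plan": [
    [[0, -0.08, 0, 0, 0, 0, 1], [0, -0.15, 0, 0, 0, 0, 1], [0, -0.22, 0, 0, 0, 0, 1], [0, -0.27, 0, 0, 0, 0, 1], [0, -0.27, 0, 0, 0, 0, 1]]
  ]
}}

```text
time_s: 5.42
tool_pos: [640.7, -305.2, 231.6]
eef_rot: [[0.001, 0.998, 0.062], [-0.001, 0.062, -0.998], [-1.0, 0.001, 0.001]]
contact_force: [-0.3, -0.8, 0.0]
opening: 0.0
```

Run:
```python
from h import *
s=robot.observe();print(s['tool_pos'],s['contact_force'])
i,im=snap('scene'); mk('scene',i,['tip_mixer'])
a=cv2.resize(im[270:381,135:283,::-1],(400,300),interpolation=cv2.INTER_CUBIC)
i,im=snap('wrist'); mk('wrist',i,['tip_mixer'])
cv2.imwrite('pics/c2.png',np.hstack([a,cv2.resize(im[170:320,220:420,::-1],(400,300),interpolation=cv2.INTER_CUBIC)]))
```

```text
[ 640.73994353 -305.21167869  231.56168111] [-0.2768681  -0.76597672  0.00574893]
scene tip_mixer []
wrist tip_mixer [([622.0, -299.0, 73.0], 0.92), ([612.0, -183.0, 72.0], 0.35)]
```

View pics/c2.png

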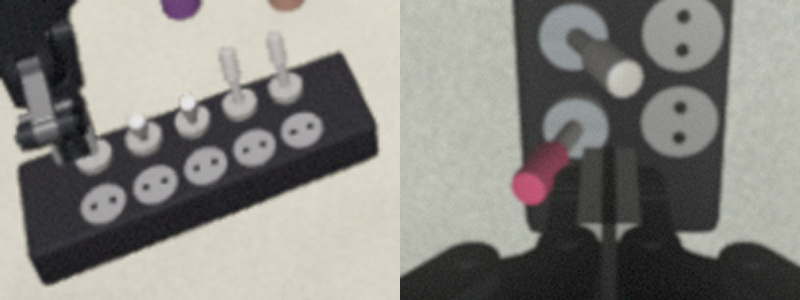

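Call:
{"fn": "jog_arm", "kwargs": {
  "plan": [
    [[0, -0.03, 0, 0, 0, 0, 1], [0, -0.06, 0, 0, 0, 0, 1], [0, -0.08, 0, 0, 0, 0, 1], [0, -0.08, 0, 0, 0, 0, 1], [0, -0.08, 0, 0, 0, 0, 1]]
  ]
}}

```text
time_s: 6.03
tool_pos: [633.7, -306.1, 231.6]
eef_rot: [[0.011, 0.998, 0.062], [-0.003, 0.062, -0.998], [-1.0, 0.01, 0.004]]
contact_force: [19.9, 0.8, 0.1]
opening: 0.0
```

Run:
```python
from h import *
s=robot.observe();print(s['tool_pos'],s['contact_force'])
i,im=snap('wrist'); mk('wrist',i,['tip_mixer','tip_lamp'],n=5)
```

```text
[ 633.70204009 -306.11958942  231.55804429] [19.8627421   0.84008856  0.05426289]
wrist tip_mixer [([614.0, -300.0, 72.0], 0.68), ([446.0, -302.0, -4.0], 0.2)]
wrist tip_lamp [([645.0, -271.0, 72.0], 0.61)]
```

Call:
{"fn": "jog_arm", "kwargs": {
  "plan": [
    [[0, 0.15, 0, 0, 0, 0, 1], [-0.3, 0.15, 0, 0, 0, 0, 1], [-0.6, 0.15, 0, 0, 0, 0, 1], [-1, 0.15, 0, 0, 0, 0, 1], [-1, 0.15, 0, 0, 0, 0, 1]]
  ]
}}

```text
time_s: 6.6
tool_pos: [650.1, -305.5, 357.3]
eef_rot: [[0.009, 0.998, 0.062], [-0.005, 0.062, -0.998], [-1.0, 0.008, 0.005]]
contact_force: [0.3, -0.0, 1.4]
opening: -0.2
```

Run:
```python
from h import *
s=robot.observe();print(s['tool_pos'],s['contact_force'])
i,im=snap('top');mk('top',i,['tip_mixer'],n=5)
route(([489,260,330],-81.5),([489,260,228],-81.5))
```

```text
[ 650.06762972 -305.51638955  357.32952492] [ 0.28630137 -0.0405557   1.38064477]
top tip_mixer []
[0.036, -0.218, -1.0, -0.027, 0.001, -0.001]
[0.039, -0.131, -1.0, -0.0, -0.0, -0.0]
[0.039, -0.13, -1.0, -0.0, -0.0, -0.0]
[0.039, -0.131, -1.0, -0.0, -0.0, -0.0]
[0.032, -0.109, -0.841, -0.0, -0.0, -0.0]
-> [489. 260. 330.] -81.5
[0.85, -0.001, 0.0, -0.0, -0.0, -0.0]
-> [489.  260.1 228. ] -81.5
```

Call:
{"fn": "jog_arm", "kwargs": {
  "plan": [
    [[0.04, -0.22, -1, -0.027, 0, 0, 1], [0.04, -0.22, -1, -0.027, 0, 0, 1], [0.04, -0.22, -1, -0.027, 0, 0, 1], [0.04, -0.22, -1, -0.027, 0, 0, 1], [0.04, -0.22, -1, -0.027, 0, 0, 1]]
  ]
}}

```text
time_s: 7.12
tool_pos: [615.1, -185.3, 343.5]
eef_rot: [[-0.002, 0.989, 0.149], [0.001, 0.149, -0.989], [-1.0, -0.002, -0.001]]
contact_force: [0.9, 0.4, -0.1]
opening: 0.1
```

Call:
{"fn": "jog_arm", "kwargs": {
  "plan": [
    [[0.04, -0.13, -1, 0, 0, 0, 1], [0.04, -0.13, -1, 0, 0, 0, 1], [0.04, -0.13, -1, 0, 0, 0, 1], [0.04, -0.13, -1, 0, 0, 0, 1], [0.04, -0.13, -1, 0, 0, 0, 1]]
  ]
}}

```text
time_s: 7.53
tool_pos: [582.5, -70.0, 339.3]
eef_rot: [[-0.001, 0.989, 0.148], [-0.0, 0.148, -0.989], [-1.0, -0.001, -0.0]]
contact_force: [0.9, -0.1, 0.3]
opening: -0.0
```

Call:
{"fn": "jog_arm", "kwargs": {
  "plan": [
    [[0.04, -0.13, -1, 0, 0, 0, 1], [0.04, -0.13, -1, 0, 0, 0, 1], [0.04, -0.13, -1, 0, 0, 0, 1], [0.04, -0.13, -1, 0, 0, 0, 1], [0.04, -0.13, -1, 0, 0, 0, 1]]
  ]
}}

```text
time_s: 7.95
tool_pos: [550.0, 45.8, 334.8]
eef_rot: [[-0.0, 0.989, 0.147], [-0.0, 0.147, -0.989], [-1.0, -0.0, 0.0]]
contact_force: [0.1, -1.0, -0.3]
opening: 0.0
```

Call:
{"fn": "jog_arm", "kwargs": {
  "plan": [
    [[0.04, -0.13, -1, 0, 0, 0, 1], [0.04, -0.13, -1, 0, 0, 0, 1], [0.04, -0.13, -1, 0, 0, 0, 1], [0.04, -0.13, -1, 0, 0, 0, 1], [0.04, -0.13, -1, 0, 0, 0, 1]]
  ]
}}

```text
time_s: 8.37
tool_pos: [517.4, 162.0, 330.0]
eef_rot: [[0.0, 0.989, 0.147], [-0.0, 0.147, -0.989], [-1.0, 0.0, 0.0]]
contact_force: [0.2, -0.1, 0.0]
opening: -0.3
```

Call:
{"fn": "jog_arm", "kwargs": {
  "plan": [
    [[0.03, -0.11, -0.84, 0, 0, 0, 1], [0.03, -0.11, -0.84, 0, 0, 0, 1], [0.03, -0.11, -0.84, 0, 0, 0, 1], [0.03, -0.11, -0.84, 0, 0, 0, 1], [0.03, -0.11, -0.84, 0, 0, 0, 1]]
  ]
}}

```text
time_s: 8.78
tool_pos: [489.9, 258.9, 326.5]
eef_rot: [[0.0, 0.989, 0.146], [-0.0, 0.146, -0.989], [-1.0, 0.0, 0.0]]
contact_force: [-0.2, -0.3, -1.0]
opening: 0.2
```

Run:
```python
from h import *
i,im=snap('wrist','w3.png'); print(robot.observe()['tool_pos'])
mk('wrist',i,['latch_pad','cassette'])
route(([489,260,228],-81.5))
```

```text
[489.98429214 258.4115329  326.53803643]
wrist latch_pad [([493.0, 262.0, 51.0], 0.58)]
wrist cassette [([257.0, 305.0, -4.0], 0.87), ([590.0, 277.0, 59.0], 0.63)]
[0.822, -0.005, -0.015, -0.001, 0.0, -0.0]
-> [489. 260. 228.] -81.5
```

View pics/w3.png

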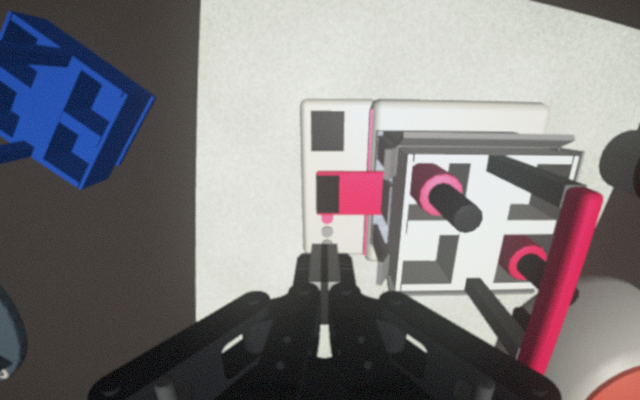

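Call:
{"fn": "jog_arm", "kwargs": {
  "plan": [
    [[0.3, 0, -0.01, 0, 0, 0, 1], [0.6, 0, -0.01, 0, 0, 0, 1], [0.8, 0, -0.01, 0, 0, 0, 1], [0.85, 0, -0.01, 0, 0, 0, 1], [0.85, 0, -0.01, 0, 0, 0, 1]]
  ]
}}

```text
time_s: 9.35
tool_pos: [488.9, 260.1, 223.6]
eef_rot: [[-0.003, 0.989, 0.145], [-0.001, 0.145, -0.989], [-1.0, -0.003, 0.001]]
contact_force: [-0.4, -0.0, 0.9]
opening: 0.1
```

Call:
{"fn": "jog_arm", "kwargs": {
  "plan": [
    [[0.03, 0, 0, 0, 0, 0, 1], [0.06, 0, 0, 0, 0, 0, 1], [0.09, 0, 0, 0, 0, 0, 1], [0.1, 0, 0, 0, 0, 0, 1], [0.1, 0, 0, 0, 0, 0, 1]]
  ]
}}

```text
time_s: 9.77
tool_pos: [488.8, 261.3, 214.6]
eef_rot: [[0.002, 0.989, 0.146], [0.001, 0.146, -0.989], [-1.0, 0.002, -0.001]]
contact_force: [-7.2, -1.5, 9.8]
opening: 0.1
```

Run:
```python
from h import *
s=robot.observe();print(s['tool_pos'],s['contact_force'])
i,im=snap('scene'); mk('scene',i,['cassette','latch_pad'])
i,im=snap('wrist'); mk('wrist',i,['cassette'])
```

```text
[488.84135913 261.3337079  214.58583765] [-7.23261832 -1.51641596  9.77359481]
scene cassette [([596.0, 277.0, 57.0], 0.78), ([260.0, 303.0, -3.0], 0.73)]
scene latch_pad []
wrist cassette [([591.0, 278.0, 59.0], 0.71)]
```

Run:
```python
from h import *
i,im=snap('scene');a=cv2.resize(im[120:270,380:560,::-1],(500,417),interpolation=cv2.INTER_CUBIC)
i,im=snap('wrist');b=cv2.resize(im[100:350,220:400,::-1],(300,417),interpolation=cv2.INTER_CUBIC)
cv2.imwrite('pics/c3.png',np.hstack([a,b]))
s=robot.observe();print(s['tool_pos'],s['contact_force'],s['torque'])
```

```text
[488.77512442 261.35460632 214.61233705] [-6.45821926 -1.26884986  8.78161246] [-0.08402473  0.27755592  0.03908066]
```

View pics/c3.png

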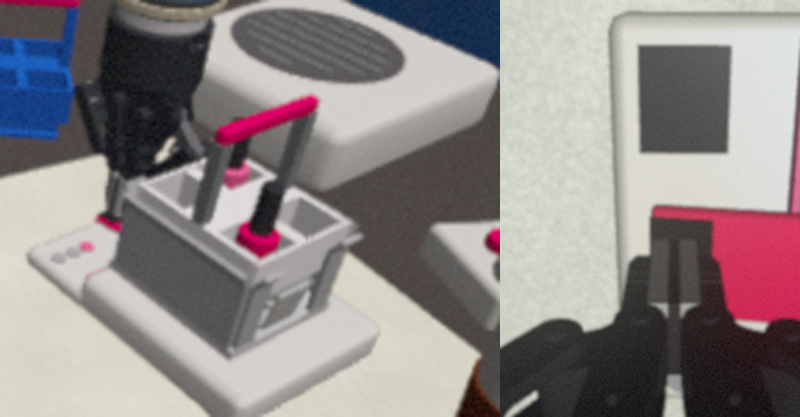

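Call:
{"fn": "jog_arm", "kwargs": {
  "plan": [
    [[-0.2, 0, 0, 0, 0, 0, 1], [-0.5, 0, 0, 0, 0, 0, 1], [-0.7, 0, 0, 0, 0, 0, 1], [-0.7, 0, 0, 0, 0, 0, 1], [-0.7, 0, 0, 0, 0, 0, 1]]
  ]
}}

```text
time_s: 10.53
tool_pos: [489.0, 261.3, 299.1]
eef_rot: [[0.004, 0.989, 0.146], [0.002, 0.146, -0.989], [-1.0, 0.005, -0.001]]
contact_force: [0.2, 0.5, 0.6]
opening: 0.1
```

Call:
{"fn": "jog_arm", "kwargs": {
  "plan": [
    [[0, 0, 0, -0.19, 0, 0, 1], [0, 0, 0, -0.19, 0, 0, 1], [0, 0, 0, -0.19, 0, 0, 1], [0, 0, 0, -0.19, 0, 0, 1], [0, 0, 0, -0.19, 0, 0, 1]]
  ]
}}

```text
time_s: 10.95
tool_pos: [488.4, 261.1, 296.0]
eef_rot: [[-0.001, 0.732, 0.682], [-0.0, 0.682, -0.732], [-1.0, -0.001, -0.0]]
contact_force: [0.9, 0.8, -0.3]
opening: 0.2
```

Call:
{"fn": "jog_arm", "kwargs": {
  "plan": [
    [[0, 0, 0, -0.19, 0, 0, 1], [0, 0, 0, -0.19, 0, 0, 1], [0, 0, 0, -0.19, 0, 0, 1], [0, 0, 0, -0.19, 0, 0, 1], [0, 0, 0, -0.19, 0, 0, 1]]
  ]
}}

```text
time_s: 11.37
tool_pos: [488.4, 261.1, 296.0]
eef_rot: [[-0.001, 0.222, 0.975], [-0.0, 0.975, -0.222], [-1.0, -0.001, -0.001]]
contact_force: [1.1, -0.3, 0.5]
opening: 0.5
```

Call:
{"fn": "jog_arm", "kwargs": {
  "plan": [
    [[0, 0, 0, -0.12, 0, 0, 1], [0, 0, 0, -0.12, 0, 0, 1], [0, 0, 0, -0.12, 0, 0, 1], [0, 0, 0, -0.12, 0, 0, 1], [0, 0, 0, -0.12, 0, 0, 1]]
  ]
}}

```text
time_s: 11.78
tool_pos: [488.5, 261.1, 296.2]
eef_rot: [[-0.001, -0.143, 0.99], [-0.0, 0.99, 0.143], [-1.0, -0.0, -0.001]]
contact_force: [0.6, -0.6, -0.5]
opening: 0.1
```

Run:
```python
from h import *
route(([490,260.5,226],8.5))
```

```text
[0.585, -0.007, 0.012, -0.002, -0.0, 0.0]
-> [490.  260.5 226. ] 8.5
```

Call:
{"fn": "jog_arm", "kwargs": {
  "plan": [
    [[0.2, 0, 0.01, 0, 0, 0, 1], [0.4, 0, 0.01, 0, 0, 0, 1], [0.55, 0, 0.01, 0, 0, 0, 1], [0.58, 0, 0.01, 0, 0, 0, 1], [0.58, 0, 0.01, 0, 0, 0, 1]]
  ]
}}

```text
time_s: 12.2
tool_pos: [489.5, 261.3, 226.1]
eef_rot: [[-0.002, -0.143, 0.99], [-0.001, 0.99, 0.143], [-1.0, -0.001, -0.002]]
contact_force: [-0.5, 0.3, 0.2]
opening: -0.1
```

Call:
{"fn": "jog_arm", "kwargs": {
  "plan": [
    [[0.03, 0, 0, 0, 0, 0, 1], [0.06, 0, 0, 0, 0, 0, 1], [0.09, 0, 0, 0, 0, 0, 1], [0.11, 0, 0, 0, 0, 0, 1], [0.11, 0, 0, 0, 0, 0, 1]]
  ]
}}

```text
time_s: 12.62
tool_pos: [489.9, 261.5, 214.0]
eef_rot: [[0.001, -0.146, 0.989], [0.0, 0.989, 0.146], [-1.0, 0.0, 0.001]]
contact_force: [-0.7, 0.4, 3.0]
opening: 0.1
```

Run:
```python
from h import *
s=robot.observe();print(s['tool_pos'],s['contact_force'],s['torque'])
i,im=snap('scene'); mk('scene',i,['cassette'])
h=cv2.cvtColor(im,cv2.COLOR_RGB2HSV); m=(h[...,0]>160)&(h[...,0]<178)&(h[...,1]>130)&(h[...,2]>110)
p=np.argwhere(m[130:176,440:510]);print(p.mean(0)+[130,440])
im=cv2.cvtColor(cv2.imread('pics/scene0.png'),cv2.COLOR_BGR2RGB);h=cv2.cvtColor(im,cv2.COLOR_RGB2HSV); m=(h[...,0]>160)&(h[...,0]<178)&(h[...,1]>130)&(h[...,2]>110)
p=np.argwhere(m[130:176,440:510]);print(p.mean(0)+[130,440])
```

```text
[489.87445928 261.48753957 213.98749006] [-0.65610902  0.42027118  3.04210521] [ 0.07799303  0.02967061 -0.0100802 ]
scene cassette [([593.0, 275.0, 61.0], 0.8), ([257.0, 305.0, -0.0], 0.72), ([429.0, -169.0, -1.0], 0.53)]
[161.8531746  475.43253968]
[161.31075697 474.65737052]
```

Correct 3 N now; press a bit deeper.

Call:
{"fn": "jog_arm", "kwargs": {
  "plan": [
    [[0.03, 0, 0, 0, 0, 0, 1], [0.05, 0, 0, 0, 0, 0, 1], [0.06, 0, 0, 0, 0, 0, 1], [0.06, 0, 0, 0, 0, 0, 1], [0.06, 0, 0, 0, 0, 0, 1]]
  ]
}}

```text
time_s: 13.13
tool_pos: [489.9, 261.4, 206.7]
eef_rot: [[0.0, -0.146, 0.989], [0.0, 0.989, 0.146], [-1.0, -0.0, 0.0]]
contact_force: [-1.4, -0.6, 5.6]
opening: 0.1
```

```bash
cat >> h.py <<'E'
def bar(c='scene',box=(440,120,510,176),z=186,fn=None):
    i,im=snap(c,fn); h=cv2.cvtColor(im,cv2.COLOR_RGB2HSV); m=((h[...,0]>160)&(h[...,0]<178)&(h[...,1]>130)&(h[...,2]>110)).astype(np.uint8)
    x0,y0,x1,y1=box;k=np.zeros_like(m);k[y0:y1,x0:x1]=m[y0:y1,x0:x1]
    n,l,st,ce=cv2.connectedComponentsWithStats(k); j=1+np.argmax(st[1:,4]); b=cv2.boxPoints(cv2.minAreaRect(np.argwhere(l==j)[:,::-1].astype(np.float32)))
    e=sorted([((b[q]+b[(q+1)%4])/2,np.linalg.norm(b[q]-b[(q+1)%4])) for q in range(4)],key=lambda t:t[1])
    E=np.array([e[0][0],e[1][0]]);W=ray(i,[*E,E.mean(0)],z);v=W[1]-W[0]
    print(c,'bar px',np.round(E.mean(0),1),'ctr',np.round(W[2,:2],1),'len',round(np.linalg.norm(v),1),'ang',round(np.degrees(np.arctan2(v[1],v[0]))%180,1))
    return i
E
python3 - <<'E'
from h import *
s=robot.observe();print(s['tool_pos'],s['contact_force'],s['torque'])
i=bar(); mk('scene',i,['cassette'])
E
```

```text
[489.87613455 261.42141551 206.74077823] [-1.40207113 -0.56203606  5.57677101] [0.00289117 0.11793618 0.02108975]
scene bar px [478.4 155.1] ctr [575.8 296.8] len 109.0 ang 98.5
scene cassette [([257.0, 304.0, -3.0], 0.91), ([593.0, 278.0, 72.0], 0.61), ([425.0, -231.0, -2.0], 0.39)]
```

Run:
```python
from h import *
route(([485,260,325],8.5),([560,275,440],-81.5),([594,276,440],-81.5))
```

```text
[-0.985, -0.006, -0.042, -0.0, 0.0, -0.0]
-> [485.  260.  324.9] 8.5
[-0.959, 0.032, 0.637, 0.195, 0.0, -0.0]
[0.0, 0.0, -0.0, 0.195, 0.0, -0.0]
[0.0, 0.0, -0.0, 0.11, 0.0, -0.0]
-> [560. 275. 440.] -81.5
[0.0, 0.282, 0.033, -0.0, -0.0, -0.0]
-> [594. 276. 440.] -81.5
```

Call:
{"fn": "jog_arm", "kwargs": {
  "plan": [
    [[-0.3, 0, -0.04, 0, 0, 0, 1], [-0.6, 0, -0.04, 0, 0, 0, 1], [-0.98, 0, -0.04, 0, 0, 0, 1], [-0.98, 0, -0.04, 0, 0, 0, 1], [-0.98, 0, -0.04, 0, 0, 0, 1]]
  ]
}}

```text
time_s: 13.65
tool_pos: [485.4, 260.8, 326.4]
eef_rot: [[0.004, -0.146, 0.989], [0.002, 0.989, 0.146], [-1.0, 0.001, 0.004]]
contact_force: [-0.4, -0.6, -0.6]
opening: -0.4
```

Call:
{"fn": "jog_arm", "kwargs": {
  "plan": [
    [[-0.5, 0, 0, 0.195, 0, 0, 1], [-0.96, 0.03, 0.3, 0.195, 0, 0, 1], [-0.96, 0.03, 0.64, 0.195, 0, 0, -1], [-0.96, 0.03, 0.64, 0.195, 0, 0, -1], [-0.96, 0.03, 0.64, 0.195, 0, 0, -1]]
  ]
}}

```text
time_s: 14.07
tool_pos: [563.6, 275.7, 440.5]
eef_rot: [[0.004, 0.456, 0.89], [0.001, 0.89, -0.456], [-1.0, 0.003, 0.003]]
contact_force: [0.2, 1.1, -1.1]
opening: 35.7
```

Call:
{"fn": "jog_arm", "kwargs": {
  "plan": [
    [[0, 0, 0, 0.195, 0, 0, -1], [0, 0, 0, 0.195, 0, 0, -1], [0, 0, 0, 0.195, 0, 0, -1], [0, 0, 0, 0.195, 0, 0, -1], [0, 0, 0, 0.195, 0, 0, -1]]
  ]
}}

```text
time_s: 14.48
tool_pos: [560.6, 275.5, 437.0]
eef_rot: [[-0.003, 0.884, 0.467], [-0.001, 0.467, -0.884], [-1.0, -0.003, -0.0]]
contact_force: [0.5, 0.4, -0.0]
opening: 85.5
```

Call:
{"fn": "jog_arm", "kwargs": {
  "plan": [
    [[0, 0, 0, 0.11, 0, 0, -1], [0, 0, 0, 0.11, 0, 0, -1], [0, 0, 0, 0.11, 0, 0, -1], [0, 0, 0, 0.11, 0, 0, -1], [0, 0, 0, 0.11, 0, 0, -1]]
  ]
}}

```text
time_s: 14.9
tool_pos: [560.6, 275.5, 437.7]
eef_rot: [[-0.002, 0.989, 0.149], [-0.001, 0.149, -0.989], [-1.0, -0.002, 0.001]]
contact_force: [0.7, -0.5, 0.2]
opening: 85.3
```

Call:
{"fn": "jog_arm", "kwargs": {
  "plan": [
    [[0, 0.28, 0.03, 0, 0, 0, -1], [0, 0.28, 0.03, 0, 0, 0, -1], [0, 0.28, 0.03, 0, 0, 0, -1], [0, 0.28, 0.03, 0, 0, 0, -1], [0, 0.28, 0.03, 0, 0, 0, -1]]
  ]
}}

```text
time_s: 15.32
tool_pos: [593.8, 276.9, 439.2]
eef_rot: [[-0.001, 0.989, 0.148], [-0.0, 0.148, -0.989], [-1.0, -0.001, 0.0]]
contact_force: [-0.4, 0.1, -0.3]
opening: 85.2
```

Run:
```python
from h import *
print(robot.observe()['tool_pos'])
i=bar('wrist',(220,80,440,330),199,'w4.png'); mk('wrist',i,['cassette','seat'])
route(([594,276,365],-81.5),)
```

```text
[593.84346683 276.9244967  439.17832999]
wrist bar px [322.  210.5] ctr [592.1 278.7] len 95.5 ang 98.3
wrist cassette [([590.0, 278.0, 73.0], 0.72), ([254.0, 307.0, 0.0], 0.68)]
wrist seat []
[0.623, -0.0, 0.008, -0.0, -0.0, -0.0]
-> [594. 276. 365.] -81.5
```

View pics/w4.png

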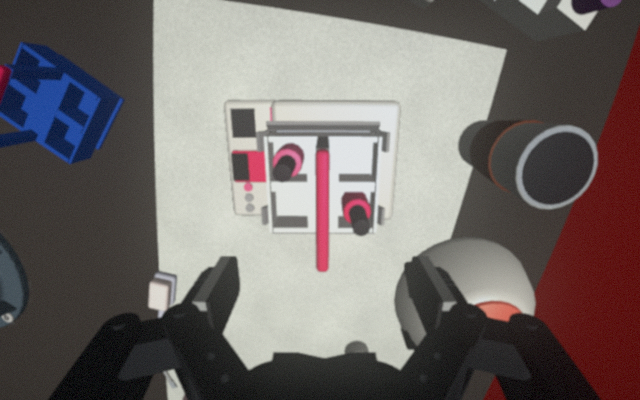

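Call:
{"fn": "jog_arm", "kwargs": {
  "plan": [
    [[0.3, 0, 0, 0, 0, 0, -1], [0.55, 0, 0, 0, 0, 0, -1], [0.65, 0, 0, 0, 0, 0, -1], [0.71, 0, 0, 0, 0, 0, -1], [0.71, 0, 0, 0, 0, 0, -1]]
  ]
}}

```text
time_s: 15.88
tool_pos: [594.2, 276.9, 353.7]
eef_rot: [[-0.001, 0.989, 0.147], [-0.0, 0.147, -0.989], [-1.0, -0.001, 0.0]]
contact_force: [0.0, -0.4, 0.1]
opening: 85.2
```

Call:
{"fn": "jog_arm", "kwargs": {
  "plan": [
    [[0, 0, 0, 0, 0, 0, 1], [0, 0, 0, 0, 0, 0, 1], [0, 0, 0, 0, 0, 0, 1], [0, 0, 0, 0, 0, 0, 1], [0, 0, 0, 0, 0, 0, 1]]
  ]
}}

```text
time_s: 16.3
tool_pos: [594.3, 276.9, 355.0]
eef_rot: [[0.001, 0.989, 0.146], [0.0, 0.146, -0.989], [-1.0, 0.001, -0.0]]
contact_force: [0.0, -0.7, 0.5]
opening: 25.6
```

Call:
{"fn": "jog_arm", "kwargs": {
  "plan": [
    [[0, 0, 0, 0, 0, 0, 1], [0, 0, 0, 0, 0, 0, 1], [-0.02, 0, 0, 0, 0, 0, 1], [-0.05, 0, 0, 0, 0, 0, 1], [-0.1, 0, 0, 0, 0, 0, 1]]
  ]
}}

```text
time_s: 16.72
tool_pos: [594.1, 276.8, 365.8]
eef_rot: [[-0.001, 0.989, 0.146], [-0.001, 0.146, -0.989], [-1.0, -0.001, 0.0]]
contact_force: [0.3, -0.1, -3.6]
opening: 8.7
```

Run:
```python
from h import *
s=robot.observe();print(s['tool_pos'],s['contact_force'],s['opening'])
i,im=snap('scene'); mk('scene',i,['cassette'])
```

```text
[594.14194099 276.78410606 365.77255528] [ 0.32227878 -0.09450918 -3.59342533] 8.685906457217833
scene cassette [([594.0, 274.0, 84.0], 0.79), ([258.0, 305.0, -4.0], 0.59)]
```

Run:
```python
from h import *
route(([594,277,450],-81.5),([470,50,450],-81.5),([470,50,300],-81.5))
it=robot.camera_info('top'); print(proj(it,[[470,50,0],[416,50,0],[470,-5,0]]), ray(it,[[305,235],[360,245],[410,238],[360,258]],5).round())
```

```text
[-0.689, -0.002, -0.001, -0.0, -0.0, -0.0]
-> [594.1 277.  450.1] -81.5
[-0.001, -0.756, 1.0, -0.0, -0.0, -0.0]
[-0.001, -0.543, 0.72, -0.0, -0.0, -0.0]
-> [470.1  50.  450. ] -81.5
[1.0, -0.002, 0.0, -0.0, -0.0, -0.0]
[0.25, -0.0, 0.0, -0.0, -0.0, -0.0]
-> [470.  50. 300.] -81.5
[[309.21547361 198.77463692]
 [308.54767055 220.23406216]
 [331.23632468 199.26780481]] [[ 379.   57.    5.]
 [ 358.  -77.    5.]
 [ 378. -198.    5.]
 [ 327.  -78.    5.]]
```

Call:
{"fn": "jog_arm", "kwargs": {
  "plan": [
    [[-0.15, 0, 0, 0, 0, 0, 1], [-0.3, 0, 0, 0, 0, 0, 1], [-0.45, 0, 0, 0, 0, 0, 1], [-0.6, 0, 0, 0, 0, 0, 1], [-0.7, 0, 0, 0, 0, 0, 1]]
  ]
}}

```text
time_s: 17.23
tool_pos: [594.3, 276.9, 452.2]
eef_rot: [[0.002, 0.989, 0.146], [0.001, 0.146, -0.989], [-1.0, 0.002, -0.0]]
contact_force: [0.8, -0.6, -2.6]
opening: 8.9
```

Call:
{"fn": "jog_arm", "kwargs": {
  "plan": [
    [[0, -0.15, 0.2, 0, 0, 0, 1], [0, -0.3, 0.4, 0, 0, 0, 1], [0, -0.45, 0.6, 0, 0, 0, 1], [0, -0.6, 0.8, 0, 0, 0, 1], [0, -0.74, 1, 0, 0, 0, 1]]
  ]
}}

```text
time_s: 17.65
tool_pos: [522.9, 144.1, 450.1]
eef_rot: [[-0.0, 0.989, 0.147], [-0.0, 0.147, -0.989], [-1.0, -0.0, 0.0]]
contact_force: [1.0, -0.6, -3.9]
opening: 8.8
```

Call:
{"fn": "jog_arm", "kwargs": {
  "plan": [
    [[0, -0.15, 0.2, 0, 0, 0, 1], [0, -0.3, 0.4, 0, 0, 0, 1], [0, -0.42, 0.6, 0, 0, 0, 1], [0, -0.52, 0.72, 0, 0, 0, 1], [0, -0.52, 0.72, 0, 0, 0, 1]]
  ]
}}

```text
time_s: 18.07
tool_pos: [473.5, 48.4, 450.4]
eef_rot: [[-0.001, 0.99, 0.144], [-0.001, 0.144, -0.99], [-1.0, -0.001, 0.001]]
contact_force: [0.9, 0.4, -3.9]
opening: 8.9
```

Call:
{"fn": "jog_arm", "kwargs": {
  "plan": [
    [[0.2, 0, 0, 0, 0, 0, 1], [0.4, 0, 0, 0, 0, 0, 1], [0.6, 0, 0, 0, 0, 0, 1], [0.8, 0, 0, 0, 0, 0, 1], [1, 0, 0, 0, 0, 0, 1]]
  ]
}}

```text
time_s: 18.48
tool_pos: [474.9, 50.8, 329.3]
eef_rot: [[0.001, 0.989, 0.146], [0.0, 0.146, -0.989], [-1.0, 0.001, 0.0]]
contact_force: [1.1, 0.4, -3.5]
opening: 8.9
```

Run:
```python
from h import *
s=robot.observe();print(s['tool_pos'],s['contact_force'],s['opening'])
i,im=snap('scene'); mk('scene',i,['cassette'])
route(([475,50,283],-81.5))
```

```text
[474.91845561  50.83506544 329.28379371] [ 1.12584891  0.38103935 -3.48992748] 8.868556761710074
scene cassette [([474.0, 50.0, 48.0], 0.94), ([257.0, 303.0, -2.0], 0.6)]
[0.37, 0.009, 0.008, -0.0, -0.0, 0.002]
-> [475.1  50.  283. ] -81.5
```

Call:
{"fn": "jog_arm", "kwargs": {
  "plan": [
    [[0.12, 0, 0, 0, 0, 0, 1], [0.22, 0, 0, 0, 0, 0, 1], [0.3, 0, 0, 0, 0, 0, 1], [0.36, 0, 0, 0, 0, 0, 1], [0.37, 0, 0, 0, 0, 0, 1]]
  ]
}}

```text
time_s: 19.0
tool_pos: [474.9, 50.7, 285.5]
eef_rot: [[-0.001, 0.989, 0.147], [-0.0, 0.147, -0.989], [-1.0, -0.001, -0.0]]
contact_force: [-1.0, -0.4, -3.8]
opening: 9.0
```

Call:
{"fn": "jog_arm", "kwargs": {
  "plan": [
    [[0, 0, 0, 0, 0, 0, 1], [0.01, 0, 0, 0, 0, 0, 1], [0.02, 0, 0, 0, 0, 0, 1], [0.02, 0, 0, 0, 0, 0, 1], [0.02, 0, 0, 0, 0, 0, 1]]
  ]
}}

```text
time_s: 19.42
tool_pos: [474.9, 50.6, 283.8]
eef_rot: [[0.0, 0.989, 0.146], [0.0, 0.146, -0.989], [-1.0, 0.0, 0.0]]
contact_force: [0.3, 0.1, -4.2]
opening: 8.4
```

Not touching yet; continue slowly.

Call:
{"fn": "jog_arm", "kwargs": {
  "plan": [
    [[0.01, 0, 0, 0, 0, 0, 1], [0.015, 0, 0, 0, 0, 0, 1], [0.02, 0, 0, 0, 0, 0, 1], [0.02, 0, 0, 0, 0, 0, 1], [0.02, 0, 0, 0, 0, 0, 1]]
  ]
}}

```text
time_s: 19.83
tool_pos: [474.9, 50.6, 281.6]
eef_rot: [[0.0, 0.989, 0.146], [-0.0, 0.146, -0.989], [-1.0, 0.0, 0.0]]
contact_force: [-3.4, -0.3, 5.4]
opening: 8.6
```

Call:
{"fn": "jog_arm", "kwargs": {
  "plan": [
    [[0, 0, 0, 0, 0, 0, -0.3], [0, 0, 0, 0, 0, 0, -0.3], [0, 0, 0, 0, 0, 0, -0.3], [0, 0, 0, 0, 0, 0, -0.3], [0, 0, 0, 0, 0, 0, -0.3]]
  ]
}}

```text
time_s: 20.25
tool_pos: [474.9, 50.6, 281.1]
eef_rot: [[0.0, 0.989, 0.146], [-0.0, 0.146, -0.989], [-1.0, 0.0, 0.0]]
contact_force: [-0.8, -0.4, 0.3]
opening: 55.1
```

Call:
{"fn": "jog_arm", "kwargs": {
  "plan": [
    [[-0.1, 0, 0, 0, 0, 0, -0.3], [-0.4, 0, 0, 0, 0, 0, -0.3], [-0.7, 0, 0, 0, 0, 0, -0.3], [-1, 0, 0, 0, 0, 0, -0.3], [-1, 0, 0, 0, 0, 0, -0.3]]
  ]
}}

```text
time_s: 20.67
tool_pos: [475.8, 50.6, 407.3]
eef_rot: [[0.01, 0.989, 0.146], [0.0, 0.146, -0.989], [-1.0, 0.01, 0.001]]
contact_force: [-0.1, -0.0, 0.3]
opening: 55.6
```

Run:
```python
from h import *
s=robot.observe();print(s['tool_pos'],s['contact_force'],s['opening'])
i=bar('wrist',(200,60,460,360),126,'w5.png'); mk('wrist',i,['cassette','cell1','cell4','spare1'],n=4)
i,im=snap('scene','s5.png'); mk('scene',i,['cassette','cell1','cell4','spare1','tip_mixer'],n=6)
i,im=snap('top','t5.png'); mk('top',i,['cassette','cell1','cell4','spare1'],n=6)
```

```text
[475.81885539  50.63542894 407.28463512] [-0.07853529 -0.02892309  0.29673458] 55.59884241618057
wrist bar px [318.5 192.5] ctr [473.6  52.6] len 94.7 ang 98.0
wrist cassette [([471.0, 53.0, 1.0], 0.69)]
wrist cell1 [([436.0, 70.0, 29.0], 0.91), ([446.0, 20.0, 29.0], 0.75), ([504.0, 79.0, 23.0], 0.74), ([512.0, 34.0, 27.0], 0.68)]
wrist cell4 [([436.0, 70.0, 29.0], 0.91), ([446.0, 20.0, 29.0], 0.75), ([504.0, 79.0, 23.0], 0.74), ([512.0, 34.0, 27.0], 0.68)]
wrist spare1 [([499.0, -242.0, -1.0], 0.82), ([520.0, -169.0, 1.0], 0.78)]
scene cassette [([258.0, 304.0, -2.0], 0.87), ([515.0, 30.0, 23.0], 0.66), ([590.0, 276.0, 63.0], 0.62), ([473.0, 48.0, 0.0], 0.59)]
scene cell1 [([276.0, 266.0, 24.0], 0.91), ([511.0, 30.0, 26.0], 0.81), ([502.0, 80.0, 28.0], 0.77), ([216.0, 299.0, 25.0], 0.75), ([436.0, 66.0, 27.0], 0.71), ([240.0, 342.0, 25.0], 0.64)]
scene cell4 [([276.0, 266.0, 24.0], 0.91), ([511.0, 30.0, 26.0], 0.81), ([502.0, 80.0, 28.0], 0.77), ([216.0, 299.0, 25.0], 0.75), ([436.0, 66.0, 27.0], 0.71), ([240.0, 342.0, 25.0], 0.64)]
scene spare1 [([502.0, -243.0, 3.0], 0.86), ([520.0, -167.0, 3.0], 0.78), ([438.0, -307.0, 5.0], 0.74), ([425.0, -233.0, -1.0], 0.66)]
scene tip_mixer []
top cassette [([257.0, 307.0, -1.0], 0.96)]
top cell1 [([300.0, 313.0, 26.0], 0.76), ([216.0, 297.0, 22.0], 0.67), ([236.0, 339.0, 24.0], 0.64), ([594.0, 275.0, 60.0], 0.61), ([594.0, 271.0, -1.0], 0.58)]
top cell4 [([300.0, 313.0, 26.0], 0.76), ([216.0, 297.0, 22.0], 0.67), ([236.0, 339.0, 24.0], 0.64), ([594.0, 275.0, 60.0], 0.61), ([594.0, 271.0, -1.0], 0.58)]
top spare1 [([498.0, -236.0, 3.0], 0.71), ([520.0, -172.0, 3.0], 0.66), ([440.0, -308.0, 2.0], 0.56), ([430.0, -231.0, -0.0], 0.49), ([635.0, -241.0, 72.0], 0.44)]
```

Run:
```python
from h import *
route(([490,-205,390],8.5))
```

```text
[0.043, -0.088, 1.0, -0.195, -0.0, 0.0]
[0.049, -0.728, 0.864, -0.195, -0.0, 0.0]
[0.0, 0.0, -0.0, -0.11, -0.0, 0.0]
-> [ 490. -205.  390.] 8.5
```

Call:
{"fn": "jog_arm", "kwargs": {
  "plan": [
    [[0.04, -0.09, 1, -0.195, 0, 0, 0], [0.04, -0.09, 1, -0.195, 0, 0, 0], [0.04, -0.09, 1, -0.195, 0, 0, 0], [0.04, -0.09, 1, -0.195, 0, 0, 0], [0.04, -0.09, 1, -0.195, 0, 0, 0]]
  ]
}}

```text
time_s: 21.88
tool_pos: [481.8, -72.3, 396.1]
eef_rot: [[-0.0, 0.748, 0.664], [-0.0, 0.664, -0.748], [-1.0, -0.0, 0.0]]
contact_force: [-0.2, -0.2, -0.5]
opening: 43.0
```

Call:
{"fn": "jog_arm", "kwargs": {
  "plan": [
    [[0.05, -0.73, 0.86, -0.195, 0, 0, 0], [0.05, -0.73, 0.86, -0.195, 0, 0, 0], [0.05, -0.73, 0.86, -0.195, 0, 0, 0], [0.05, -0.73, 0.86, -0.195, 0, 0, 0], [0.05, -0.73, 0.86, -0.195, 0, 0, 0]]
  ]
}}

```text
time_s: 22.3
tool_pos: [484.1, -208.7, 390.0]
eef_rot: [[0.0, 0.254, 0.967], [-0.001, 0.967, -0.254], [-1.0, -0.001, 0.0]]
contact_force: [0.4, 0.0, -0.2]
opening: 42.5
```

Call:
{"fn": "jog_arm", "kwargs": {
  "plan": [
    [[0, 0, 0, -0.11, 0, 0, 0], [0, 0, 0, -0.11, 0, 0, 0], [0, 0, 0, -0.11, 0, 0, 0], [0, 0, 0, -0.11, 0, 0, 0], [0, 0, 0, -0.11, 0, 0, 0]]
  ]
}}

```text
time_s: 22.72
tool_pos: [484.3, -205.1, 390.3]
eef_rot: [[-0.0, -0.083, 0.997], [0.0, 0.997, 0.083], [-1.0, 0.0, -0.0]]
contact_force: [0.0, -0.1, 0.0]
opening: 42.9
```

Run:
```python
from h import *
s=robot.observe();print(s['tool_pos'],s['opening'])
i,im=snap('wrist','w6.png'); mk('wrist',i,['spare1','remover'],n=6)
for d in robot.mark_of('wrist','spare1'):
    P=w(i,d['centre']); print(proj(i,[[P[0],P[1],0],[P[0],P[1],74]]).round().tolist())
```

```text
[ 484.30780644 -205.06242397  390.27924433] 42.91383643244074
wrist spare1 [([444.0, -302.0, -1.0], 0.85), ([433.0, -235.0, -1.0], 0.81), ([499.0, -243.0, 2.0], 0.78), ([523.0, -168.0, -1.0], 0.69), ([501.0, 82.0, 23.0], 0.59)]
wrist remover [([430.0, -166.0, -2.0], 0.73), ([519.0, -167.0, -1.0], 0.2)]
[[244.0, 126.0], [224.0, 134.0]]
[[301.0, 121.0], [295.0, 127.0]]
[[292.0, 175.0], [285.0, 194.0]]
[[351.0, 198.0], [356.0, 222.0]]
[[543.0, 198.0], [588.0, 220.0]]
```

View pics/w6.png

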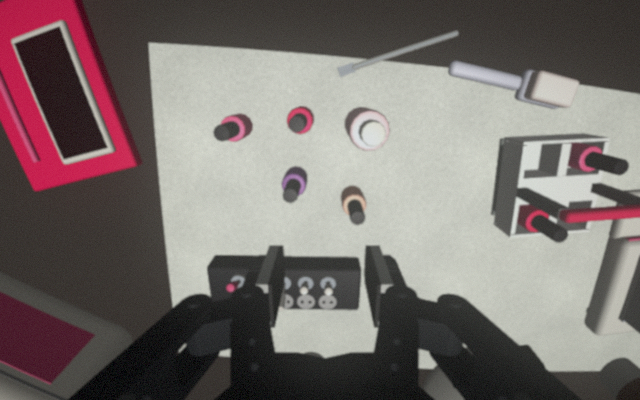

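Run:
```python
from h import *
i=robot.camera_info('wrist')
im=cv2.imread('pics/w6.png'); g=im.max(2)
# dark cap blobs
for nm,(x0,y0,x1,y1) in dict(A=(338,180,375,228),B=(275,162,312,206)).items():
    m=(g[y0:y1,x0:x1]<75); p=np.argwhere(m)[:,::-1]+[x0,y0]
    r=cv2.minAreaRect(p.astype(np.float32)); print(nm,len(p),p.min(0),p.max(0),r)
print(ray(i,[[358,217],[290,194]],74).round(1).tolist())
route(([519,-169.5,330],8.4),([519,-169.5,218],8.4))
```

```text
A 113 [349 201] [361 214] ((354.3853759765625, 206.78439331054688), (11.877047538757324, 11.398133277893066), 73.3007583618164)
B 97 [286 180] [298 192] ((293.211669921875, 185.16787719726562), (11.790135383605957, 10.252291679382324), 19.983104705810547)
[[517.0, -167.0, 74.0], [498.2, -237.3, 74.0]]
[0.502, 0.271, 0.313, -0.02, -0.0, 0.0]
-> [ 519.  -169.4  330.1] 8.4
[0.934, -0.0, -0.0, 0.0, -0.0, 0.0]
-> [ 519.  -169.4  218. ] 8.4
```

Call:
{"fn": "jog_arm", "kwargs": {
  "plan": [
    [[0.25, 0.28, 0.31, -0.02, 0, 0, 0], [0.5, 0.28, 0.31, -0.02, 0, 0, 0], [0.5, 0.28, 0.31, -0.02, 0, 0, 0], [0.5, 0.28, 0.31, -0.02, 0, 0, 0], [0.5, 0.28, 0.31, -0.02, 0, 0, 0]]
  ]
}}

```text
time_s: 23.33
tool_pos: [518.6, -168.8, 331.3]
eef_rot: [[0.001, -0.148, 0.989], [-0.0, 0.989, 0.148], [-1.0, -0.001, 0.001]]
contact_force: [-0.5, 0.2, 0.7]
opening: 42.7
```

Call:
{"fn": "jog_arm", "kwargs": {
  "plan": [
    [[0.25, 0, 0, 0, 0, 0, 0], [0.5, 0, 0, 0, 0, 0, 0], [0.7, 0, 0, 0, 0, 0, 0], [0.85, 0, 0, 0, 0, 0, 0], [0.93, 0, 0, 0, 0, 0, 0]]
  ]
}}

```text
time_s: 23.75
tool_pos: [518.2, -169.1, 218.4]
eef_rot: [[0.0, -0.147, 0.989], [-0.0, 0.989, 0.147], [-1.0, -0.0, 0.0]]
contact_force: [-1.4, 0.5, 0.2]
opening: 42.7
```

Call:
{"fn": "jog_arm", "kwargs": {
  "plan": [
    [[0, 0, 0, 0, 0, 0, 0], [0, 0, 0, 0, 0, 0, 1], [0, 0, 0, 0, 0, 0, 1], [0, 0, 0, 0, 0, 0, 1], [0, 0, 0, 0, 0, 0, 1]]
  ]
}}

```text
time_s: 24.17
tool_pos: [519.0, -168.7, 220.4]
eef_rot: [[0.003, -0.149, 0.989], [-0.001, 0.989, 0.149], [-1.0, -0.002, 0.002]]
contact_force: [-0.8, -0.9, 8.3]
opening: 14.4
```

Call:
{"fn": "jog_arm", "kwargs": {
  "plan": [
    [[0, 0, 0, 0, 0, 0, 1], [0, 0, 0, 0, 0, 0, 1], [-0.1, 0, 0, 0, 0, 0, 1], [-0.3, 0, 0, 0, 0, 0, 1], [-0.5, 0, 0, 0, 0, 0, 1]]
  ]
}}

```text
time_s: 24.58
tool_pos: [518.3, -168.3, 280.1]
eef_rot: [[-0.001, -0.149, 0.989], [0.0, 0.989, 0.149], [-1.0, 0.0, -0.001]]
contact_force: [0.8, -0.2, 0.3]
opening: 13.8
```

Run:
```python
from h import *
s=robot.observe();print(s['tool_pos'],s['contact_force'],s['opening'])
route(([519,-169,370],8.4),([503.6,79.6,370],8.4),([503.6,79.6,246],8.4))
```

```text
[ 518.28248702 -168.28273972  280.09283022] [ 0.84965962 -0.17957529  0.27168719] 13.83431512323049
[-0.749, -0.006, 0.005, 0.001, -0.0, -0.0]
-> [ 519.  -168.9  370. ] 8.4
[0.0, 1.0, 0.084, -0.0, -0.0, -0.0]
[0.0, 1.0, 0.084, -0.0, -0.0, -0.0]
[0.001, 0.068, 0.006, -0.0, -0.0, -0.0]
-> [503.6  79.6 369.9] 8.4
[1.0, -0.001, 0.001, -0.0, -0.0, -0.0]
[0.033, 0.0, -0.0, -0.0, -0.0, -0.0]
-> [503.7  79.6 246. ] 8.4
```

Call:
{"fn": "jog_arm", "kwargs": {
  "plan": [
    [[-0.3, 0, 0, 0, 0, 0, 1], [-0.6, 0.1, 0, 0, 0, 0, 1], [-0.75, 0.4, 0.03, 0, 0, 0, 1], [-0.75, 0.7, 0.06, 0, 0, 0, 1], [-0.75, 1, 0.08, 0, 0, 0, 1]]
  ]
}}

```text
time_s: 25.0
tool_pos: [509.8, -47.1, 371.4]
eef_rot: [[0.004, -0.147, 0.989], [-0.001, 0.989, 0.147], [-1.0, -0.001, 0.004]]
contact_force: [0.2, -0.3, -1.3]
opening: 13.9
```

Run:
```python
from h import *
s=robot.observe();print(s['tool_pos'],s['contact_force'],s['opening'])
i,im=snap('scene','s7.png'); mk('scene',i,['spare1'],n=6)
i,im=snap('wrist','w7.png');mk('wrist',i,['spare1'],n=6)
a=cv2.imread('pics/s7.png');p=proj(robot.camera_info('scene'),[s['tool_pos']-[0,0,200]])[0].astype(int);print(p)
a=a[max(0,p[1]-100):p[1]+75,max(0,p[0]-100):p[0]+100];b=cv2.imread('pics/w7.png')[150:325,220:420]
cv2.imwrite('pics/c7.png',np.hstack([cv2.resize(q,(400,350)) for q in (a,b)]))
route(([503.6,79.6,360],8.4),([503.6,79.6,246],8.4))
```

```text
[509.79084607 -47.12561738 371.39728747] [ 0.16801388 -0.2538714  -1.28566122] 13.911519509923615
scene spare1 [([427.0, -231.0, -1.0], 0.85), ([512.0, -46.0, 154.0], 0.84), ([439.0, -306.0, 4.0], 0.7), ([500.0, -237.0, 2.0], 0.69)]
wrist spare1 [([509.0, -47.0, 147.0], 0.76), ([445.0, -299.0, -3.0], 0.75), ([433.0, -235.0, 1.0], 0.6), ([500.0, -241.0, 2.0], 0.59)]
[296 179]
[0.077, 1.0, 0.101, 0.001, 0.0, 0.0]
[0.004, 0.056, 0.006, 0.0, 0.0, 0.0]
-> [503.7  79.6 360.1] 8.4
[0.95, 0.001, -0.002, 0.0, 0.0, 0.0]
-> [503.5  79.6 246.1] 8.4
```

View pics/c7.png

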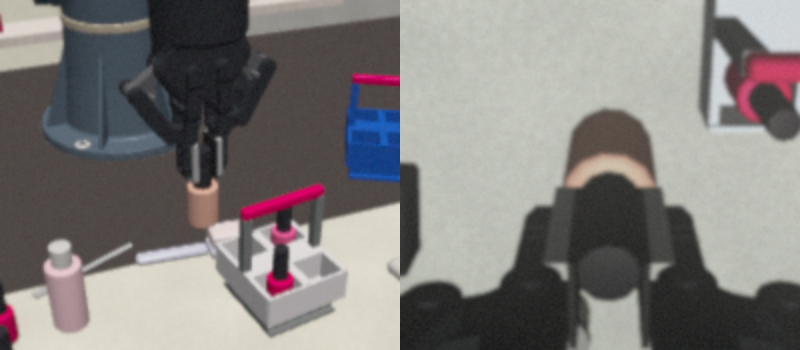

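Call:
{"fn": "jog_arm", "kwargs": {
  "plan": [
    [[0, 0.25, 0.02, 0, 0, 0, 1], [0, 0.5, 0.05, 0, 0, 0, 1], [0, 0.75, 0.08, 0, 0, 0, 1], [0, 1, 0.1, 0, 0, 0, 1], [0, 1, 0.1, 0, 0, 0, 1]]
  ]
}}

```text
time_s: 25.62
tool_pos: [504.0, 74.6, 369.1]
eef_rot: [[0.0, -0.15, 0.989], [0.001, 0.989, 0.15], [-1.0, 0.001, 0.0]]
contact_force: [0.6, -0.7, 0.3]
opening: 14.0
```

Call:
{"fn": "jog_arm", "kwargs": {
  "plan": [
    [[0, 0.055, 0.005, 0, 0, 0, 1], [0, 0.055, 0.005, 0, 0, 0, 1], [0.2, 0.055, 0.005, 0, 0, 0, 1], [0.4, 0.055, 0.005, 0, 0, 0, 1], [0.5, 0.055, 0.005, 0, 0, 0, 1]]
  ]
}}

```text
time_s: 26.03
tool_pos: [503.5, 77.4, 306.7]
eef_rot: [[-0.002, -0.147, 0.989], [-0.0, 0.989, 0.147], [-1.0, -0.0, -0.002]]
contact_force: [-0.1, 0.3, -1.0]
opening: 14.2
```

Run:
```python
from h import *
s=robot.observe();print(s['tool_pos'],s['contact_force'],s['opening'])
i,im=snap('wrist','w8.png');mk('wrist',i,['cell4','spare1'],n=6)
route(([503.6,79.6,246],8.4))
cv2.imwrite('pics/c8.png',cv2.resize(im[60:330,160:480,::-1],(640,540)))
```

```text
[503.5167835   77.40263947 306.71173857] [-0.12860304  0.32613439 -0.9533051 ] 14.183830715300564
wrist cell4 [([507.0, 35.0, 26.0], 0.86), ([446.0, 22.0, 29.0], 0.8), ([436.0, 70.0, 25.0], 0.76), ([504.0, 79.0, 26.0], 0.55), ([592.0, 278.0, 57.0], 0.48)]
wrist spare1 [([504.0, 79.0, 86.0], 0.76), ([501.0, -244.0, 1.0], 0.7), ([447.0, 20.0, 31.0], 0.39)]
[0.52, 0.016, 0.0, 0.0, -0.0, -0.0]
-> [503.6  79.6 246. ] 8.4
```

View pics/c8.png

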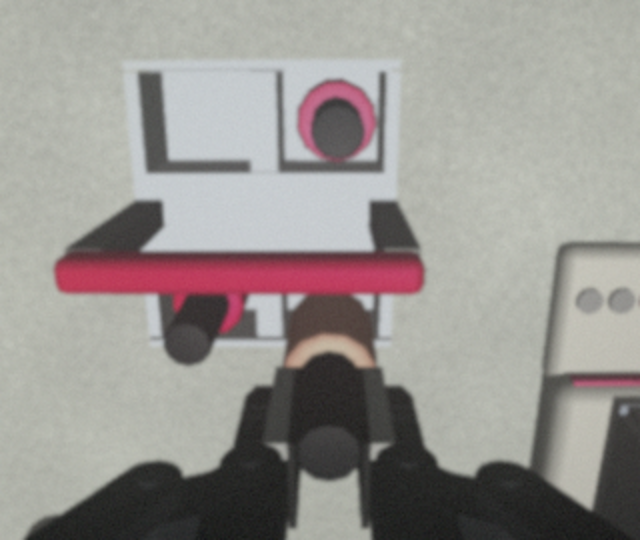

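Call:
{"fn": "jog_arm", "kwargs": {
  "plan": [
    [[0.1, 0.012, 0, 0, 0, 0, 1], [0.2, 0.012, 0, 0, 0, 0, 1], [0.3, 0.012, 0, 0, 0, 0, 1], [0.4, 0.012, 0, 0, 0, 0, 1], [0.45, 0.012, 0, 0, 0, 0, 1]]
  ]
}}

```text
time_s: 26.6
tool_pos: [503.9, 79.6, 254.8]
eef_rot: [[0.001, -0.148, 0.989], [-0.0, 0.989, 0.148], [-1.0, -0.0, 0.001]]
contact_force: [-0.7, -0.4, -0.5]
opening: 14.4
```

Call:
{"fn": "jog_arm", "kwargs": {
  "plan": [
    [[0.02, 0, 0, 0, 0, 0, 1], [0.03, 0, 0, 0, 0, 0, 1], [0.04, 0, 0, 0, 0, 0, 1], [0.04, 0, 0, 0, 0, 0, 1], [0.04, 0, 0, 0, 0, 0, 1]]
  ]
}}

```text
time_s: 27.02
tool_pos: [503.8, 80.2, 250.4]
eef_rot: [[0.001, -0.148, 0.989], [0.0, 0.989, 0.148], [-1.0, -0.0, 0.001]]
contact_force: [0.4, -0.2, -1.0]
opening: 14.1
```

Call:
{"fn": "jog_arm", "kwargs": {
  "plan": [
    [[0.015, 0, 0, 0, 0, 0, 1], [0.03, 0, 0, 0, 0, 0, 1], [0.035, 0, 0, 0, 0, 0, 1], [0.035, 0, 0, 0, 0, 0, 1], [0.035, 0, 0, 0, 0, 0, 1]]
  ]
}}

```text
time_s: 27.43
tool_pos: [503.8, 80.3, 246.4]
eef_rot: [[0.001, -0.149, 0.989], [0.0, 0.989, 0.149], [-1.0, -0.0, 0.001]]
contact_force: [-2.5, 0.7, 10.4]
opening: 14.2
```

Call:
{"fn": "jog_arm", "kwargs": {
  "plan": [
    [[0, 0, 0, 0, 0, 0, 0.3], [0, 0, 0, 0, 0, 0, 0.3], [0, 0, 0, 0, 0, 0, 0.3], [-0.05, 0, 0, 0, 0, 0, 0.3], [-0.15, 0, 0, 0, 0, 0, 0.3]]
  ]
}}

```text
time_s: 27.85
tool_pos: [503.2, 80.2, 263.1]
eef_rot: [[-0.002, -0.148, 0.989], [-0.0, 0.989, 0.148], [-1.0, 0.0, -0.002]]
contact_force: [-0.1, 0.4, 0.2]
opening: 29.7
```

Call:
{"fn": "jog_arm", "kwargs": {
  "plan": [
    [[-0.3, 0, 0, 0, 0, 0, 0.3], [-0.6, 0, 0, 0, 0, 0, 0.3], [-0.9, 0, 0, 0, 0, 0, 0.3], [-0.95, 0, 0, 0, 0, 0, 0], [-0.95, 0, 0, 0, 0, 0, 0]]
  ]
}}

```text
time_s: 28.27
tool_pos: [503.8, 80.2, 380.3]
eef_rot: [[0.005, -0.149, 0.989], [0.0, 0.989, 0.149], [-1.0, -0.0, 0.005]]
contact_force: [-0.4, -0.5, -0.7]
opening: 42.5
```

Run:
```python
from h import *
s=robot.observe();print(s['tool_pos'],s['contact_force'],s['opening'])
i,im=snap('scene');mk('scene',i,['spare1','gel1','cassette'],n=7)
i,im=snap('wrist','w9.png');mk('wrist',i,['spare1','gel1'],n=7)
route(([500,-239.5,330],8.4),([500,-239.5,218],8.4))
```

```text
[503.8166837   80.23703544 380.3201864 ] [-0.4430632  -0.47053793 -0.71724596] 42.51755503387699
scene spare1 [([442.0, -304.0, 1.0], 0.84), ([428.0, -229.0, -3.0], 0.51), ([505.0, 78.0, 25.0], 0.49)]
scene gel1 [([436.0, 72.0, 29.0], 0.62), ([510.0, 29.0, 23.0], 0.59), ([444.0, 22.0, 26.0], 0.56)]
scene cassette [([428.0, -167.0, 1.0], 0.7), ([477.0, 47.0, -1.0], 0.66), ([257.0, 304.0, -1.0], 0.57)]
wrist spare1 [([505.0, 79.0, 23.0], 0.84), ([500.0, -241.0, 1.0], 0.59), ([504.0, 79.0, 27.0], 0.29)]
wrist gel1 [([438.0, 66.0, 26.0], 0.91), ([513.0, 27.0, 24.0], 0.59)]
[0.148, -1.0, -0.161, 0.001, -0.001, -0.0]
[0.147, -1.0, -0.158, -0.0, 0.0, -0.0]
[0.093, -0.631, -0.1, -0.0, 0.0, -0.0]
-> [ 500.  -239.5  330. ] 8.4
[0.933, -0.0, -0.001, -0.0, 0.0, -0.0]
-> [ 500.  -239.5  218. ] 8.4
```

Call:
{"fn": "jog_arm", "kwargs": {
  "plan": [
    [[0.1, -1, -0.16, 0, 0, 0, 0], [0.1, -1, -0.16, 0, 0, 0, 0], [0.1, -1, -0.16, 0, 0, 0, 0], [0.1, -1, -0.16, 0, 0, 0, 0], [0.1, -1, -0.16, 0, 0, 0, 0]]
  ]
}}

```text
time_s: 29.03
tool_pos: [502.3, -42.8, 364.9]
eef_rot: [[-0.001, -0.145, 0.989], [0.0, 0.989, 0.145], [-1.0, 0.0, -0.001]]
contact_force: [0.3, -0.1, -0.6]
opening: 42.7
```

Call:
{"fn": "jog_arm", "kwargs": {
  "plan": [
    [[0.1, -1, -0.16, 0, 0, 0, 0], [0.1, -1, -0.16, 0, 0, 0, 0], [0.1, -1, -0.16, 0, 0, 0, 0], [0.1, -1, -0.16, 0, 0, 0, 0], [0.1, -1, -0.16, 0, 0, 0, 0]]
  ]
}}

```text
time_s: 29.45
tool_pos: [501.3, -163.3, 353.1]
eef_rot: [[-0.001, -0.147, 0.989], [0.001, 0.989, 0.147], [-1.0, 0.001, -0.001]]
contact_force: [-0.6, 0.2, 0.4]
opening: 42.5
```

Call:
{"fn": "jog_arm", "kwargs": {
  "plan": [
    [[0.1, -0.63, -0.1, 0, 0, 0, 0], [0.1, -0.63, -0.1, 0, 0, 0, 0], [0.1, -0.63, -0.1, 0, 0, 0, 0], [0.1, -0.63, -0.1, 0, 0, 0, 0], [0.1, -0.63, -0.1, 0, 0, 0, 0]]
  ]
}}

```text
time_s: 29.87
tool_pos: [501.0, -237.8, 341.6]
eef_rot: [[-0.0, -0.15, 0.989], [0.001, 0.989, 0.15], [-1.0, 0.001, -0.0]]
contact_force: [0.5, -0.2, 0.4]
opening: 42.8
```

Run:
```python
from h import *
s=robot.observe();print(s['tool_pos'],s['opening'])
i,im=snap('wrist','w10.png');mk('wrist',i,['spare1'],n=7)
i,im=snap('top');mk('top',i,['spare1'],n=7)
route(([499.5,-240,218],8.4))
```

```text
[ 500.97134252 -237.75939714  341.59571887] 42.81032441825843
wrist spare1 [([444.0, -300.0, -5.0], 0.8), ([497.0, -242.0, 3.0], 0.8), ([434.0, -236.0, 1.0], 0.57)]
top spare1 [([478.0, 46.0, -1.0], 0.66), ([506.0, 77.0, 27.0], 0.41)]
[1.0, -0.013, -0.014, 0.001, 0.0, 0.0]
[0.033, -0.001, 0.0, 0.0, 0.0, 0.0]
-> [ 499.5 -240.   218. ] 8.4
```

Call:
{"fn": "jog_arm", "kwargs": {
  "plan": [
    [[0.25, -0.015, -0.015, 0, 0, 0, 0], [0.5, -0.015, -0.015, 0, 0, 0, 0], [0.75, -0.015, -0.015, 0, 0, 0, 0], [0.9, -0.015, -0.015, 0, 0, 0, 0], [1, -0.015, -0.015, 0, 0, 0, 0]]
  ]
}}

```text
time_s: 30.48
tool_pos: [498.8, -240.5, 219.8]
eef_rot: [[-0.002, -0.149, 0.989], [0.001, 0.989, 0.149], [-1.0, 0.002, -0.002]]
contact_force: [0.1, 0.4, 0.0]
opening: 42.7
```

Call:
{"fn": "jog_arm", "kwargs": {
  "plan": [
    [[0.025, 0, 0, 0, 0, 0, 0], [0.025, 0, 0, 0, 0, 0, 1], [0.025, 0, 0, 0, 0, 0, 1], [0.025, 0, 0, 0, 0, 0, 1], [0.025, 0, 0, 0, 0, 0, 1]]
  ]
}}

```text
time_s: 30.9
tool_pos: [499.4, -241.6, 219.8]
eef_rot: [[0.002, -0.149, 0.989], [-0.001, 0.989, 0.149], [-1.0, -0.001, 0.001]]
contact_force: [0.5, 1.2, -0.7]
opening: 14.3
```

Call:
{"fn": "jog_arm", "kwargs": {
  "plan": [
    [[0, 0, 0, 0, 0, 0, 1], [0, 0, 0, 0, 0, 0, 1], [-0.1, 0, 0, 0, 0, 0, 1], [-0.4, 0, 0, 0, 0, 0, 1], [-0.7, 0, 0, 0, 0, 0, 1]]
  ]
}}

```text
time_s: 31.32
tool_pos: [498.7, -241.2, 303.5]
eef_rot: [[-0.002, -0.148, 0.989], [0.001, 0.989, 0.148], [-1.0, 0.002, -0.002]]
contact_force: [1.0, 0.2, -0.3]
opening: 14.4
```

Call:
{"fn": "jog_arm", "kwargs": {
  "plan": [
    [[-0.3, 0, 0, 0, 0, 0, 1], [-0.5, 0, 0, 0, 0, 0, 1], [-0.55, 0, 0, 0, 0, 0, 1], [-0.55, 0, 0, 0, 0, 0, 1], [-0.55, 0, 0, 0, 0, 0, 1]]
  ]
}}

```text
time_s: 31.73
tool_pos: [498.8, -241.3, 368.2]
eef_rot: [[-0.001, -0.148, 0.989], [0.0, 0.989, 0.148], [-1.0, 0.0, -0.001]]
contact_force: [0.1, -0.1, -1.2]
opening: 14.3
```

Run:
```python
from h import *
s=robot.observe();print(s['tool_pos'],s['opening'])
i,im=snap('wrist','w11.png');mk('wrist',i,['spare1'],n=7)
route(([445.4,22.4,370],8.4),([445.4,22.4,246],8.4))
```

```text
[ 498.77884209 -241.25671477  368.17442893] 14.313947520996289
wrist spare1 [([501.0, 83.0, 23.0], 0.88), ([431.0, -235.0, -3.0], 0.85), ([500.0, -245.0, 150.0], 0.76), ([447.0, -300.0, -2.0], 0.7)]
[-0.009, 1.0, -0.051, 0.001, -0.001, -0.001]
[-0.012, 1.0, -0.054, -0.0, 0.0, 0.0]
[-0.003, 0.239, -0.013, -0.0, 0.0, 0.0]
-> [445.4  22.4 370. ] 8.4
[1.0, 0.001, -0.001, -0.0, 0.0, 0.0]
[0.034, 0.0, 0.0, -0.0, 0.0, 0.0]
-> [445.4  22.4 245.9] 8.4
```

Call:
{"fn": "jog_arm", "kwargs": {
  "plan": [
    [[0, 0.25, -0.01, 0, 0, 0, 1], [0, 0.5, -0.02, 0, 0, 0, 1], [0, 0.75, -0.04, 0, 0, 0, 1], [0, 1, -0.05, 0, 0, 0, 1], [0, 1, -0.05, 0, 0, 0, 1]]
  ]
}}

```text
time_s: 32.25
tool_pos: [474.1, -120.1, 367.2]
eef_rot: [[-0.004, -0.151, 0.989], [0.002, 0.989, 0.151], [-1.0, 0.003, -0.003]]
contact_force: [-0.0, -0.1, -1.4]
opening: 14.3
```

Call:
{"fn": "jog_arm", "kwargs": {
  "plan": [
    [[0, 0.25, -0.01, 0, 0, 0, 1], [0, 0.5, -0.02, 0, 0, 0, 1], [0, 0.75, -0.04, 0, 0, 0, 1], [0, 1, -0.055, 0, 0, 0, 1], [0, 1, -0.055, 0, 0, 0, 1]]
  ]
}}

```text
time_s: 32.67
tool_pos: [449.9, -2.9, 367.5]
eef_rot: [[-0.003, -0.151, 0.989], [0.001, 0.989, 0.151], [-1.0, 0.002, -0.003]]
contact_force: [0.9, -0.9, -0.0]
opening: 14.4
```

Call:
{"fn": "jog_arm", "kwargs": {
  "plan": [
    [[0, 0.2, -0.01, 0, 0, 0, 1], [0, 0.24, -0.01, 0, 0, 0, 1], [0.2, 0.24, -0.01, 0, 0, 0, 1], [0.4, 0.24, -0.01, 0, 0, 0, 1], [0.5, 0.24, -0.01, 0, 0, 0, 1]]
  ]
}}

```text
time_s: 33.08
tool_pos: [445.1, 21.9, 306.0]
eef_rot: [[-0.003, -0.149, 0.989], [-0.0, 0.989, 0.149], [-1.0, 0.0, -0.003]]
contact_force: [-0.5, -0.6, -0.7]
opening: 14.3
```

Run:
```python
from h import *
s=robot.observe();print(s['tool_pos'],s['opening'])
i,im=snap('wrist','w12.png');mk('wrist',i,['spare1','cell1'],n=7)
i,im=snap('scene');mk('scene',i,['spare1','cell1'],n=7)
route(([445.4,22.4,252],8.4))
cv2.imwrite('pics/c12.png',cv2.resize(cv2.imread('pics/w12.png')[60:330,160:480],(640,540)))
```

```text
[445.06353541  21.85196244 306.03685685] 14.316754067548347
wrist spare1 [([432.0, -235.0, 0.0], 0.96), ([502.0, 80.0, 23.0], 0.9), ([445.0, 20.0, 87.0], 0.61)]
wrist cell1 [([439.0, 73.0, 26.0], 0.88), ([446.0, 23.0, 29.0], 0.79)]
scene spare1 [([445.0, 18.0, 91.0], 0.8), ([438.0, -304.0, 2.0], 0.78), ([425.0, -233.0, -3.0], 0.57), ([506.0, 78.0, 31.0], 0.49)]
scene cell1 [([275.0, 267.0, 25.0], 0.96), ([298.0, 311.0, 31.0], 0.94), ([501.0, 81.0, 26.0], 0.92), ([218.0, 301.0, 22.0], 0.84), ([434.0, 67.0, 28.0], 0.76), ([511.0, 30.0, 26.0], 0.73), ([446.0, 20.0, 27.0], 0.59)]
[0.478, 0.004, -0.004, 0.001, 0.0, 0.0]
-> [445.4  22.4 252. ] 8.4
```

View pics/c12.png

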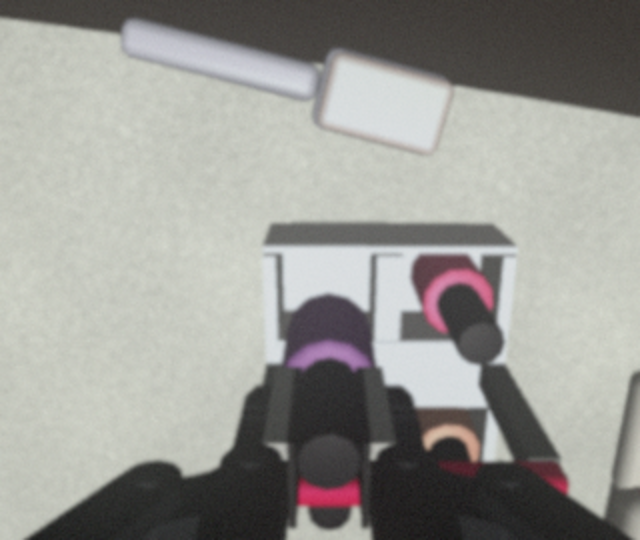

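Call:
{"fn": "jog_arm", "kwargs": {
  "plan": [
    [[0.1, 0.004, 0, 0, 0, 0, 1], [0.2, 0.004, 0, 0, 0, 0, 1], [0.3, 0.004, 0, 0, 0, 0, 1], [0.4, 0.004, 0, 0, 0, 0, 1], [0.45, 0.004, 0, 0, 0, 0, 1]]
  ]
}}

```text
time_s: 33.8
tool_pos: [445.5, 22.7, 254.4]
eef_rot: [[0.0, -0.148, 0.989], [-0.0, 0.989, 0.148], [-1.0, -0.0, 0.0]]
contact_force: [-0.2, 0.1, -0.9]
opening: 13.7
```

Call:
{"fn": "jog_arm", "kwargs": {
  "plan": [
    [[0.02, 0, 0, 0, 0, 0, 1], [0.03, 0, 0, 0, 0, 0, 1], [0.04, 0, 0, 0, 0, 0, 1], [0.045, 0, 0, 0, 0, 0, 1], [0.045, 0, 0, 0, 0, 0, 1]]
  ]
}}

```text
time_s: 34.22
tool_pos: [445.6, 22.8, 249.6]
eef_rot: [[0.001, -0.149, 0.989], [-0.0, 0.989, 0.149], [-1.0, -0.0, 0.001]]
contact_force: [-0.3, -0.2, -0.8]
opening: 14.1
```

Call:
{"fn": "jog_arm", "kwargs": {
  "plan": [
    [[0.015, 0, 0, 0, 0, 0, 1], [0.025, 0, 0, 0, 0, 0, 1], [0.03, 0, 0, 0, 0, 0, 1], [0.03, 0, 0, 0, 0, 0, 1], [0.03, 0, 0, 0, 0, 0, 1]]
  ]
}}

```text
time_s: 34.63
tool_pos: [445.5, 22.8, 245.7]
eef_rot: [[-0.0, -0.149, 0.989], [-0.0, 0.989, 0.149], [-1.0, 0.0, -0.0]]
contact_force: [0.5, -0.2, -0.4]
opening: 14.3
```

Call:
{"fn": "jog_arm", "kwargs": {
  "plan": [
    [[0, 0, 0, 0, 0, 0, 0.3], [0, 0, 0, 0, 0, 0, 0.3], [0, 0, 0, 0, 0, 0, 0.3], [-0.05, 0, 0, 0, 0, 0, 0.3], [-0.15, 0, 0, 0, 0, 0, 0.3]]
  ]
}}

```text
time_s: 35.05
tool_pos: [445.2, 22.8, 263.4]
eef_rot: [[-0.002, -0.148, 0.989], [0.0, 0.989, 0.148], [-1.0, 0.0, -0.002]]
contact_force: [-0.2, 0.5, 0.8]
opening: 30.1
```

Call:
{"fn": "jog_arm", "kwargs": {
  "plan": [
    [[-0.3, 0, 0, 0, 0, 0, 0.3], [-0.6, 0, 0, 0, 0, 0, 0.3], [-0.9, 0, 0, 0, 0, 0, 0.3], [-1, 0, 0, 0, 0, 0, 0], [-1, 0, 0, 0, 0, 0, 0]]
  ]
}}

```text
time_s: 35.47
tool_pos: [445.8, 22.8, 387.3]
eef_rot: [[0.006, -0.149, 0.989], [-0.0, 0.989, 0.149], [-1.0, -0.001, 0.006]]
contact_force: [-0.1, -0.1, 0.4]
opening: 42.6
```

Run:
```python
from h import *
s=robot.observe();print(s['tool_pos'],s['opening'])
i,im=snap('scene','s13.png');mk('scene',i,['spare1','gel1','cassette'],n=7)
i=bar('scene',(250,130,360,260),126)
i=bar('top',(280,120,350,230),126)
route(([475,51,420],-81.6))
```

```text
[445.80277487  22.81855623 387.27553101] 42.56329621842982
scene spare1 [([441.0, -302.0, 2.0], 0.98), ([439.0, 74.0, 29.0], 0.69), ([426.0, -234.0, 0.0], 0.62), ([502.0, 80.0, 30.0], 0.54), ([446.0, 23.0, 29.0], 0.49)]
scene gel1 [([509.0, 31.0, 22.0], 0.79), ([436.0, 73.0, 27.0], 0.48)]
scene cassette [([474.0, 48.0, 2.0], 0.78), ([257.0, 303.0, -1.0], 0.58)]
scene bar px [336.8 179.4] ctr [472.   49.8] len 97.9 ang 99.0Traceback (most recent call last):
  File "<stdin>", line 5, in <module>
  File "h.py", line 46, in bar
    n,l,st,ce=cv2.connectedComponentsWithStats(k); j=1+np.argmax(st[1:,4]); b=cv2.boxPoints(cv2.minAreaRect(np.argwhere(l==j)[:,::-1].astype(np.float32)))
                                                       ~~~~~~~~~^^^^^^^^^^
    return _wrapfunc(a, 'argmax', axis=axis, out=out, **kwds)
    return bound(*args, **kwds)
ValueError: attempt to get argmax of an empty sequence
```

Run:
```python
from h import *
route(([475,50.7,400],-81.6),([475,50.7,282],-81.6))
```

```text
[-0.146, 0.193, 0.279, 0.195, -0.0, 0.0]
[0.0, 0.0, -0.0, 0.195, -0.0, 0.0]
[0.0, 0.0, -0.0, 0.111, -0.0, 0.001]
-> [475.   50.7 400. ] -81.6
[0.983, -0.001, 0.001, -0.0, -0.0, -0.0]
-> [475.   50.7 282. ] -81.6
```

Call:
{"fn": "jog_arm", "kwargs": {
  "plan": [
    [[-0.15, 0.19, 0.28, 0.195, 0, 0, -0.5], [-0.15, 0.19, 0.28, 0.195, 0, 0, -0.5], [-0.15, 0.19, 0.28, 0.195, 0, 0, -0.5], [-0.15, 0.19, 0.28, 0.195, 0, 0, -0.5], [-0.15, 0.19, 0.28, 0.195, 0, 0, -0.5]]
  ]
}}

```text
time_s: 36.18
tool_pos: [475.4, 50.5, 400.7]
eef_rot: [[-0.002, 0.452, 0.892], [-0.0, 0.892, -0.452], [-1.0, -0.001, -0.002]]
contact_force: [0.1, 0.9, 0.1]
opening: 63.8
```

Call:
{"fn": "jog_arm", "kwargs": {
  "plan": [
    [[0, 0, 0, 0.195, 0, 0, -0.5], [0, 0, 0, 0.195, 0, 0, -0.5], [0, 0, 0, 0.195, 0, 0, -0.5], [0, 0, 0, 0.195, 0, 0, -0.5], [0, 0, 0, 0.195, 0, 0, -0.5]]
  ]
}}

```text
time_s: 36.6
tool_pos: [475.3, 50.4, 400.7]
eef_rot: [[-0.002, 0.883, 0.469], [-0.0, 0.469, -0.883], [-1.0, -0.002, -0.001]]
contact_force: [-0.3, 0.4, -0.1]
opening: 64.0
```

Call:
{"fn": "jog_arm", "kwargs": {
  "plan": [
    [[0, 0, 0, 0.111, 0, 0, -0.5], [0, 0, 0, 0.111, 0, 0, -0.5], [0, 0, 0, 0.111, 0, 0, -0.5], [0, 0, 0, 0.111, 0, 0, -0.5], [0, 0, 0, 0.111, 0, 0, -0.5]]
  ]
}}

```text
time_s: 37.02
tool_pos: [475.3, 50.3, 401.0]
eef_rot: [[-0.001, 0.989, 0.149], [-0.0, 0.149, -0.989], [-1.0, -0.001, -0.0]]
contact_force: [-0.5, -0.4, 0.4]
opening: 63.9
```

Run:
```python
from h import *
print(robot.observe()['tool_pos'])
i=bar('wrist',(200,60,460,360),126,'w14.png'); mk('wrist',i,['cassette','spare1','gel1'],n=6)
route(([475,50.7,282],-81.6))
cv2.imwrite('pics/c14.png',cv2.resize(cv2.imread('pics/w14.png')[60:330,160:480],(640,540)))
```

```text
[475.29859774  50.33456494 401.01720143]
wrist bar px [323.  195.5] ctr [473.9  52.2] len 94.7 ang 98.4
wrist cassette [([472.0, 53.0, -2.0], 0.87)]
wrist spare1 [([503.0, 81.0, 24.0], 0.91), ([445.0, 20.0, 26.0], 0.82), ([445.0, 16.0, 30.0], 0.34)]
wrist gel1 [([510.0, 30.0, 24.0], 0.93), ([438.0, 69.0, 21.0], 0.66)]
[0.996, -0.002, -0.003, 0.0, -0.0, 0.0]
-> [475.   50.7 282. ] -81.6
```

View pics/c14.png

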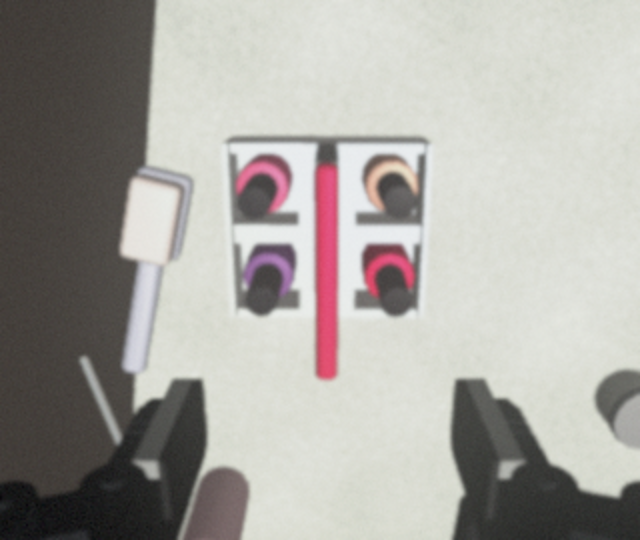

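Call:
{"fn": "jog_arm", "kwargs": {
  "plan": [
    [[0.25, 0, 0, 0, 0, 0, -0.5], [0.5, 0, 0, 0, 0, 0, -0.5], [0.75, 0, 0, 0, 0, 0, -0.5], [0.9, 0, 0, 0, 0, 0, -0.5], [0.985, 0, 0, 0, 0, 0, -0.5]]
  ]
}}

```text
time_s: 37.63
tool_pos: [474.7, 50.3, 281.3]
eef_rot: [[-0.003, 0.989, 0.147], [-0.0, 0.147, -0.989], [-1.0, -0.003, -0.0]]
contact_force: [-0.0, -0.6, 1.0]
opening: 64.3
```

Call:
{"fn": "jog_arm", "kwargs": {
  "plan": [
    [[0, 0, 0, 0, 0, 0, 1], [0, 0, 0, 0, 0, 0, 1], [0, 0, 0, 0, 0, 0, 1], [0, 0, 0, 0, 0, 0, 1], [0, 0, 0, 0, 0, 0, 1]]
  ]
}}

```text
time_s: 38.05
tool_pos: [475.4, 50.3, 284.6]
eef_rot: [[0.001, 0.989, 0.146], [-0.0, 0.146, -0.989], [-1.0, 0.001, 0.0]]
contact_force: [-4.4, -0.1, 6.3]
opening: 8.8
```

Call:
{"fn": "jog_arm", "kwargs": {
  "plan": [
    [[0, 0, 0, 0, 0, 0, 1], [0, 0, 0, 0, 0, 0, 1], [0, 0, 0, 0, 0, 0, 1], [-0.05, 0, 0, 0, 0, 0, 1], [-0.15, 0, 0, 0, 0, 0, 1]]
  ]
}}

```text
time_s: 38.47
tool_pos: [474.9, 50.3, 301.3]
eef_rot: [[-0.002, 0.989, 0.145], [-0.0, 0.145, -0.989], [-1.0, -0.002, -0.0]]
contact_force: [0.1, -0.8, -3.9]
opening: 8.5
```

Call:
{"fn": "jog_arm", "kwargs": {
  "plan": [
    [[-0.15, 0, 0, 0, 0, 0, 1], [-0.35, 0, 0, 0, 0, 0, 1], [-0.55, 0, 0, 0, 0, 0, 1], [-0.75, 0, 0, 0, 0, 0, 1], [-0.95, 0, 0, 0, 0, 0, 1]]
  ]
}}

```text
time_s: 38.88
tool_pos: [474.9, 50.4, 417.2]
eef_rot: [[0.0, 0.989, 0.146], [0.0, 0.146, -0.989], [-1.0, 0.0, -0.0]]
contact_force: [0.8, 0.6, -4.6]
opening: 8.5
```

Call:
{"fn": "jog_arm", "kwargs": {
  "plan": [
    [[-0.1, 0, 0, 0, 0, 0, 1], [-0.2, 0, 0, 0, 0, 0, 1], [-0.25, 0, 0, 0, 0, 0, 1], [-0.25, 0, 0, 0, 0, 0, 1], [-0.25, 0, 0, 0, 0, 0, 1]]
  ]
}}

```text
time_s: 39.3
tool_pos: [475.1, 50.4, 445.3]
eef_rot: [[-0.0, 0.989, 0.145], [0.0, 0.145, -0.989], [-1.0, -0.0, -0.0]]
contact_force: [0.1, -1.0, -3.2]
opening: 8.4
```

Run:
```python
from h import *
s=robot.observe();print(s['tool_pos'],s['contact_force'],s['opening'],s['eef_rot'])
route(([594.2,276.9,450],-81.6),([594.2,276.9,365],-81.6))
```

```text
[475.08298897  50.35501485 445.28673588] [ 0.13001087 -0.99098407 -3.20012969] 8.420936805527631 [[-1.08980743e-04  9.89366606e-01  1.45443143e-01]
 [ 1.91302193e-05  1.45443145e-01 -9.89366611e-01]
 [-9.99999994e-01 -1.05039549e-04 -3.47773022e-05]]
[-0.023, 0.729, -1.0, -0.0, -0.0, 0.0]
[-0.016, 0.528, -0.723, -0.0, -0.0, 0.0]
-> [594.2 276.9 450. ] -81.6
[0.708, -0.0, -0.0, -0.0, -0.0, 0.0]
-> [594.2 276.9 365. ] -81.6
```

Call:
{"fn": "jog_arm", "kwargs": {
  "plan": [
    [[0, 0.15, -0.2, 0, 0, 0, 1], [0, 0.29, -0.4, 0, 0, 0, 1], [0, 0.44, -0.6, 0, 0, 0, 1], [-0.02, 0.58, -0.8, 0, 0, 0, 1], [-0.02, 0.73, -1, 0, 0, 0, 1]]
  ]
}}

```text
time_s: 39.72
tool_pos: [544.9, 183.2, 446.9]
eef_rot: [[-0.002, 0.989, 0.145], [-0.0, 0.145, -0.989], [-1.0, -0.002, 0.0]]
contact_force: [0.9, -0.8, -2.4]
opening: 8.5
```

Call:
{"fn": "jog_arm", "kwargs": {
  "plan": [
    [[0, 0.15, -0.2, 0, 0, 0, 1], [0, 0.29, -0.4, 0, 0, 0, 1], [0, 0.43, -0.6, 0, 0, 0, 1], [0, 0.53, -0.72, 0, 0, 0, 1], [0, 0.53, -0.72, 0, 0, 0, 1]]
  ]
}}

```text
time_s: 40.13
tool_pos: [595.7, 279.4, 445.6]
eef_rot: [[-0.002, 0.989, 0.147], [0.0, 0.147, -0.989], [-1.0, -0.002, -0.0]]
contact_force: [0.1, -0.5, -4.4]
opening: 8.7
```

Run:
```python
from h import *
s=robot.observe();print(s['tool_pos'],s['contact_force'],s['opening'])
i,im=snap('scene');mk('scene',i,['cassette'],n=7)
route(([594.2,276.8,405],-81.6))
```

```text
[595.71697623 279.35106026 445.61775608] [ 0.0790757  -0.47323539 -4.43324713] 8.684532169049776
scene cassette [([595.0, 277.0, 161.0], 0.75), ([256.0, 307.0, -1.0], 0.63)]
[0.342, -0.005, 0.0, 0.0, 0.0, 0.001]
-> [594.2 276.8 405. ] -81.6
```

Call:
{"fn": "jog_arm", "kwargs": {
  "plan": [
    [[0.1, -0.005, 0, 0, 0, 0, 1], [0.2, -0.005, 0, 0, 0, 0, 1], [0.3, -0.005, 0, 0, 0, 0, 1], [0.34, -0.005, 0, 0, 0, 0, 1], [0.34, -0.005, 0, 0, 0, 0, 1]]
  ]
}}

```text
time_s: 40.65
tool_pos: [594.1, 276.0, 404.9]
eef_rot: [[-0.003, 0.989, 0.145], [-0.001, 0.145, -0.989], [-1.0, -0.003, 0.001]]
contact_force: [-1.1, -0.2, -4.3]
opening: 8.3
```

Run:
```python
from h import *
s=robot.observe();print(s['tool_pos'],s['contact_force'],s['opening'])
i,im=snap('scene');mk('scene',i,['cassette'],n=7)
route(([594.2,276.8,360],-81.6))
```

```text
[594.05266388 276.01345583 404.88412342] [-1.0636416  -0.23530756 -4.29443438] 8.295097582762285
scene cassette [([590.0, 277.0, 120.0], 0.59), ([256.0, 306.0, -1.0], 0.57)]
[0.392, -0.001, -0.004, -0.0, 0.0, 0.0]
-> [594.2 276.7 360. ] -81.6
```

Call:
{"fn": "jog_arm", "kwargs": {
  "plan": [
    [[0.05, 0, -0.004, 0, 0, 0, 1], [0.1, 0, -0.004, 0, 0, 0, 1], [0.15, 0, -0.004, 0, 0, 0, 1], [0.2, 0, -0.004, 0, 0, 0, 1], [0.25, 0, -0.004, 0, 0, 0, 1]]
  ]
}}

```text
time_s: 41.17
tool_pos: [594.2, 276.9, 376.3]
eef_rot: [[-0.0, 0.989, 0.145], [-0.0, 0.145, -0.989], [-1.0, -0.0, 0.0]]
contact_force: [-0.4, -0.7, -4.7]
opening: 8.5
```

Call:
{"fn": "jog_arm", "kwargs": {
  "plan": [
    [[0.04, 0, 0, 0, 0, 0, 1], [0.08, 0, 0, 0, 0, 0, 1], [0.11, 0, 0, 0, 0, 0, 1], [0.13, 0, 0, 0, 0, 0, 1], [0.13, 0, 0, 0, 0, 0, 1]]
  ]
}}

```text
time_s: 41.58
tool_pos: [594.1, 276.9, 360.9]
eef_rot: [[-0.001, 0.989, 0.145], [-0.0, 0.145, -0.989], [-1.0, -0.001, 0.0]]
contact_force: [0.5, 0.7, -3.8]
opening: 8.4
```

Call:
{"fn": "jog_arm", "kwargs": {
  "plan": [
    [[0.03, 0, 0, 0, 0, 0, 1], [0.05, 0, 0, 0, 0, 0, 1], [0.07, 0, 0, 0, 0, 0, 1], [0.09, 0, 0, 0, 0, 0, 1], [0.1, 0, 0, 0, 0, 0, 1]]
  ]
}}

```text
time_s: 42.0
tool_pos: [594.2, 277.1, 350.8]
eef_rot: [[0.001, 0.989, 0.145], [0.001, 0.145, -0.989], [-1.0, 0.001, -0.0]]
contact_force: [-3.6, -0.3, 7.5]
opening: 8.7
```

Call:
{"fn": "jog_arm", "kwargs": {
  "plan": [
    [[0.015, 0, 0, 0, 0, 0, 1], [0.03, 0, 0, 0, 0, 0, 1], [0.04, 0, 0, 0, 0, 0, 1], [0.05, 0, 0, 0, 0, 0, 1], [0.05, 0, 0, 0, 0, 0, 1]]
  ]
}}

```text
time_s: 42.42
tool_pos: [594.3, 277.0, 344.7]
eef_rot: [[0.002, 0.989, 0.145], [0.001, 0.145, -0.989], [-1.0, 0.002, -0.0]]
contact_force: [-1.7, -0.6, 4.0]
opening: 8.3
```

Call:
{"fn": "jog_arm", "kwargs": {
  "plan": [
    [[0.015, 0, 0, 0, 0, 0, 1], [0.025, 0, 0, 0, 0, 0, 1], [0.035, 0, 0, 0, 0, 0, 1], [0.04, 0, 0, 0, 0, 0, 1], [0.04, 0, 0, 0, 0, 0, 1]]
  ]
}}

```text
time_s: 42.83
tool_pos: [594.2, 277.1, 341.9]
eef_rot: [[0.002, 0.989, 0.146], [0.001, 0.146, -0.989], [-1.0, 0.003, -0.001]]
contact_force: [-10.2, -2.4, 19.6]
opening: 8.9
```

Run:
```python
from h import *
s=robot.observe();print(s['tool_pos'],s['contact_force'],s['opening'])
i,im=snap('scene');mk('scene',i,['cassette'],n=2)
i=bar('scene',(440,120,510,176),186)
```

```text
[594.20500011 277.11964755 341.9217376 ] [-10.19035454  -2.44686039  19.64753311] 8.895905949311825
scene cassette [([256.0, 302.0, -1.0], 0.7), ([592.0, 275.0, 58.0], 0.6)]
scene bar px [468.2 165.6] ctr [599.7 251. ] len 50.9 ang 97.7
```

Call:
{"fn": "jog_arm", "kwargs": {
  "plan": [
    [[-0.02, 0, 0, 0, 0, 0, 1], [-0.02, 0, 0, 0, 0, 0, -0.5], [-0.02, 0, 0, 0, 0, 0, -0.5], [-0.02, 0, 0, 0, 0, 0, -0.5], [-0.02, 0, 0, 0, 0, 0, -0.5]]
  ]
}}

```text
time_s: 43.4
tool_pos: [594.3, 276.9, 340.9]
eef_rot: [[0.0, 0.989, 0.145], [0.0, 0.145, -0.989], [-1.0, 0.0, -0.0]]
contact_force: [-0.3, -0.5, 0.8]
opening: 56.5
```

Call:
{"fn": "jog_arm", "kwargs": {
  "plan": [
    [[-0.1, 0, 0, 0, 0, 0, -0.5], [-0.3, 0, 0, 0, 0, 0, -0.5], [-0.6, 0, 0, 0, 0, 0, -0.5], [-0.9, 0, 0, 0, 0, 0, -0.5], [-1, 0, 0, 0, 0, 0, -0.5]]
  ]
}}

```text
time_s: 43.82
tool_pos: [594.3, 276.9, 467.8]
eef_rot: [[0.007, 0.989, 0.145], [0.003, 0.145, -0.989], [-1.0, 0.008, -0.002]]
contact_force: [0.2, 0.6, 1.0]
opening: 64.0
```

Run:
```python
from h import *
s=robot.observe();print(s['tool_pos'],s['contact_force'],s['opening'])
i=bar('scene',(440,120,510,176),186,'s15.png');mk('scene',i,['cassette','spare1','gel1','latch_pad'],n=6)
i=bar('wrist',(200,60,460,360),186,'w15.png');mk('wrist',i,['cassette','spare1','gel1'],n=4)
a=cv2.imread('pics/s15.png')[130:270,385:545]; b=cv2.imread('pics/w15.png')[60:340,160:480]
cv2.imwrite('pics/c15.png',np.hstack([cv2.resize(q,(400,350),interpolation=cv2.INTER_CUBIC) for q in (a,b)]))
```

```text
[594.27331454 276.94476403 467.76831448] [0.24679001 0.60244222 0.95685653] 64.04183862143351
scene bar px [476.2 160.9] ctr [591.8 276.9] len 100.8 ang 98.4
scene cassette [([256.0, 304.0, -4.0], 0.77), ([593.0, 277.0, 58.0], 0.6), ([639.0, -246.0, 70.0], 0.41)]
scene spare1 [([625.0, 305.0, 87.0], 0.78), ([563.0, 245.0, 88.0], 0.77), ([440.0, -307.0, 3.0], 0.65), ([397.0, -244.0, 14.0], 0.54)]
scene gel1 [([629.0, 251.0, 81.0], 0.84), ([557.0, 296.0, 86.0], 0.53)]
scene latch_pad [([622.0, 305.0, 86.0], 0.7), ([488.0, 259.0, 47.0], 0.39)]
wrist bar px [323.5 195. ] ctr [592.9 279.4] len 95.1 ang 98.3
wrist cassette [([589.0, 278.0, 61.0], 0.74), ([256.0, 305.0, -3.0], 0.7)]
wrist spare1 [([562.0, 241.0, 89.0], 0.79), ([624.0, 306.0, 85.0], 0.62), ([626.0, 306.0, 87.0], 0.59)]
wrist gel1 [([630.0, 253.0, 86.0], 0.87), ([559.0, 290.0, 82.0], 0.8)]
```

View pics/c15.png

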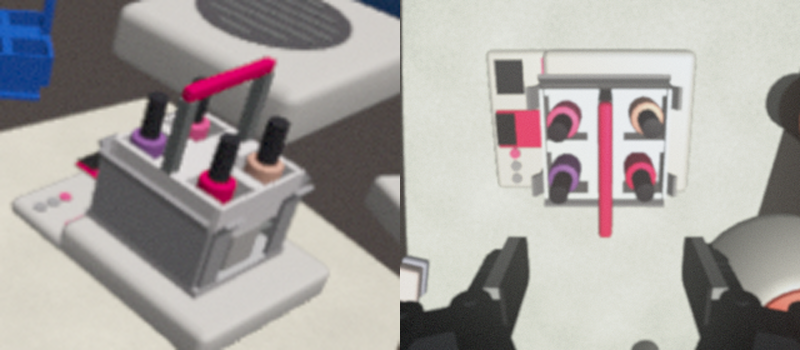

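Run:
```python
from h import *
route(([588,-303,350],-86.5),([588,-303,231],-86.5))
```

```text
[0.193, -0.158, 1.0, 0.027, 0.0, 0.001]
[0.19, -0.072, 1.0, 0.0, 0.0, -0.0]
[0.19, -0.072, 1.0, 0.0, 0.0, -0.0]
[0.191, -0.072, 1.0, 0.0, 0.0, -0.0]
[0.154, -0.059, 0.81, 0.0, 0.0, -0.0]
-> [ 588. -303.  350.] -86.5
[0.992, -0.001, -0.0, 0.0, 0.0, -0.0]
-> [ 588. -303.  231.] -86.5
```

Call:
{"fn": "jog_arm", "kwargs": {
  "plan": [
    [[0.19, -0.16, 1, 0.027, 0, 0, 1], [0.19, -0.16, 1, 0.027, 0, 0, 1], [0.19, -0.16, 1, 0.027, 0, 0, 1], [0.19, -0.16, 1, 0.027, 0, 0, 1], [0.19, -0.16, 1, 0.027, 0, 0, 1]]
  ]
}}

```text
time_s: 44.68
tool_pos: [592.8, 153.8, 437.7]
eef_rot: [[-0.001, 0.998, 0.058], [-0.0, 0.058, -0.998], [-1.0, -0.001, 0.0]]
contact_force: [0.6, 0.3, 0.1]
opening: 3.5
```

Call:
{"fn": "jog_arm", "kwargs": {
  "plan": [
    [[0.19, -0.07, 1, 0, 0, 0, 1], [0.19, -0.07, 1, 0, 0, 0, 1], [0.19, -0.07, 1, 0, 0, 0, 1], [0.19, -0.07, 1, 0, 0, 0, 1], [0.19, -0.07, 1, 0, 0, 0, 1]]
  ]
}}

```text
time_s: 45.1
tool_pos: [591.9, 34.6, 415.1]
eef_rot: [[-0.001, 0.998, 0.059], [0.0, 0.059, -0.998], [-1.0, -0.001, -0.0]]
contact_force: [-0.1, 0.8, 0.5]
opening: -0.2
```

Call:
{"fn": "jog_arm", "kwargs": {
  "plan": [
    [[0.19, -0.07, 1, 0, 0, 0, 1], [0.19, -0.07, 1, 0, 0, 0, 1], [0.19, -0.07, 1, 0, 0, 0, 1], [0.19, -0.07, 1, 0, 0, 0, 1], [0.19, -0.07, 1, 0, 0, 0, 1]]
  ]
}}

```text
time_s: 45.52
tool_pos: [591.0, -85.0, 392.5]
eef_rot: [[-0.0, 0.998, 0.06], [0.0, 0.06, -0.998], [-1.0, -0.0, -0.0]]
contact_force: [-0.2, 0.8, 1.2]
opening: 0.1
```

Call:
{"fn": "jog_arm", "kwargs": {
  "plan": [
    [[0.19, -0.07, 1, 0, 0, 0, 1], [0.19, -0.07, 1, 0, 0, 0, 1], [0.19, -0.07, 1, 0, 0, 0, 1], [0.19, -0.07, 1, 0, 0, 0, 1], [0.19, -0.07, 1, 0, 0, 0, 1]]
  ]
}}

```text
time_s: 45.93
tool_pos: [590.2, -204.8, 369.7]
eef_rot: [[-0.0, 0.998, 0.061], [0.001, 0.061, -0.998], [-1.0, -0.0, -0.001]]
contact_force: [0.0, 0.1, 0.9]
opening: 0.1
```

Call:
{"fn": "jog_arm", "kwargs": {
  "plan": [
    [[0.15, -0.06, 0.81, 0, 0, 0, 1], [0.15, -0.06, 0.81, 0, 0, 0, 1], [0.15, -0.06, 0.81, 0, 0, 0, 1], [0.15, -0.06, 0.81, 0, 0, 0, 1], [0.15, -0.06, 0.81, 0, 0, 0, 1]]
  ]
}}

```text
time_s: 46.35
tool_pos: [589.0, -301.2, 352.1]
eef_rot: [[0.0, 0.998, 0.062], [0.001, 0.062, -0.998], [-1.0, 0.0, -0.001]]
contact_force: [1.0, 0.7, 0.5]
opening: 0.2
```

Run:
```python
from h import *
print(robot.observe()['tool_pos'])
i,im=snap('wrist','w16.png'); mk('wrist',i,['tip_mixer','tip_lamp'],n=5)
route(([587,-303,231],-86.5))
```

```text
[ 589.03861033 -301.18303107  352.08320984]
wrist tip_mixer [([618.0, -303.0, 73.0], 0.68)]
wrist tip_lamp [([644.0, -273.0, 72.0], 0.83)]
[1.0, -0.018, 0.018, 0.001, -0.0, -0.0]
[0.013, -0.0, -0.0, -0.0, -0.0, -0.0]
-> [ 587. -303.  231.] -86.5
```

Descend, then push in +x to about x=623 (+36 mm).

Call:
{"fn": "jog_arm", "kwargs": {
  "plan": [
    [[0.25, -0.02, 0.02, 0, 0, 0, 1], [0.5, -0.02, 0.02, 0, 0, 0, 1], [0.75, -0.02, 0.02, 0, 0, 0, 1], [0.95, -0.02, 0.02, 0, 0, 0, 1], [1, -0.02, 0.02, 0, 0, 0, 1]]
  ]
}}

```text
time_s: 46.92
tool_pos: [585.5, -303.5, 228.4]
eef_rot: [[-0.005, 0.998, 0.062], [0.003, 0.062, -0.998], [-1.0, -0.004, -0.003]]
contact_force: [0.7, -1.2, -0.3]
opening: -0.2
```

Call:
{"fn": "jog_arm", "kwargs": {
  "plan": [
    [[0, 0.07, 0.02, 0, 0, 0, 1], [0, 0.14, 0.02, 0, 0, 0, 1], [0, 0.21, 0.02, 0, 0, 0, 1], [0, 0.26, 0.02, 0, 0, 0, 1], [0, 0.28, 0.02, 0, 0, 0, 1]]
  ]
}}

```text
time_s: 47.33
tool_pos: [620.9, -305.3, 233.0]
eef_rot: [[0.002, 0.998, 0.062], [-0.001, 0.062, -0.998], [-1.0, 0.002, 0.001]]
contact_force: [-1.6, -0.0, 1.3]
opening: 0.2
```

Run:
```python
from h import *
s=robot.observe();print(s['tool_pos'],s['contact_force'])
i,im=snap('wrist','w17.png'); mk('wrist',i,['tip_mixer','tip_lamp'],n=5)
```

```text
[ 620.89769996 -305.32936655  232.96708698] [-1.56592929 -0.04280688  1.26527892]
wrist tip_mixer [([641.0, -300.0, 75.0], 0.69)]
wrist tip_lamp [([646.0, -275.0, 74.0], 0.95)]
```

Call:
{"fn": "jog_arm", "kwargs": {
  "plan": [
    [[0, 0.02, 0, 0, 0, 0, 1], [0, 0.035, 0, 0, 0, 0, 1], [0, 0.035, 0, 0, 0, 0, 1], [0, 0, 0, 0, 0, 0, 1], [0, -0.1, 0, 0, 0, 0, 1]]
  ]
}}

```text
time_s: 47.9
tool_pos: [608.1, -306.4, 231.9]
eef_rot: [[0.001, 0.998, 0.062], [-0.0, 0.062, -0.998], [-1.0, 0.001, 0.0]]
contact_force: [0.4, -0.4, -0.5]
opening: -0.2
```

Call:
{"fn": "jog_arm", "kwargs": {
  "plan": [
    [[0, -0.1, 0, 0, 0, 0, 1], [-0.2, -0.1, 0, 0, 0, 0, 1], [-0.5, -0.1, 0, 0, 0, 0, 1], [-0.8, -0.1, 0, 0, 0, 0, 1], [-1, -0.1, 0, 0, 0, 0, 1]]
  ]
}}

```text
time_s: 48.32
tool_pos: [595.6, -307.5, 355.6]
eef_rot: [[0.003, 0.998, 0.061], [-0.002, 0.061, -0.998], [-1.0, 0.003, 0.002]]
contact_force: [-0.3, -0.0, 0.8]
opening: -0.5
```

Call:
{"fn": "jog_arm", "kwargs": {
  "plan": [
    [[-0.5, -0.5, 0, 0, 0, 0, 1], [-0.5, -0.5, 0, 0, 0, 0, 1], [-0.5, -0.5, -0.4, 0, 0, 0, 1], [-0.5, -0.5, -0.4, 0, 0, 0, 1], [-0.5, -0.5, -0.4, 0, 0, 0, 1]]
  ]
}}

```text
time_s: 48.73
tool_pos: [532.4, -261.5, 412.7]
eef_rot: [[0.001, 0.998, 0.062], [-0.0, 0.062, -0.998], [-1.0, 0.001, 0.0]]
contact_force: [0.6, -0.4, 0.5]
opening: 0.1
```

Run:
```python
from h import *
s=robot.observe();print(s['tool_pos'],s['contact_force'])
i,im=snap('wrist','w18.png'); mk('wrist',i,['tip_mixer','tip_lamp'],n=5)
i=bar('scene',(440,120,510,176),186,'s18.png'); mk('scene',i,['tip_mixer','cassette','remover'],n=3)
a=cv2.imread('pics/s18.png'); 
cv2.imwrite('pics/c18.png',np.hstack([cv2.resize(q,(400,300),interpolation=cv2.INTER_CUBIC) for q in (a[130:250,385:545],a[270:381,135:283])]))
```

```text
[ 532.40252541 -261.48753082  412.67559351] [ 0.60653926 -0.35254777  0.5139624 ]
wrist tip_mixer [([642.0, -298.0, 74.0], 0.56)]
wrist tip_lamp [([646.0, -273.0, 77.0], 0.66)]
scene bar px [475.8 161.1] ctr [591.9 276. ] len 102.6 ang 98.4
scene tip_mixer [([639.0, -246.0, 69.0], 0.44)]
scene cassette [([592.0, 277.0, 61.0], 0.85), ([257.0, 305.0, -2.0], 0.62)]
scene remover [([430.0, -169.0, 1.0], 0.75), ([592.0, 275.0, 60.0], 0.22)]
```

View pics/c18.png

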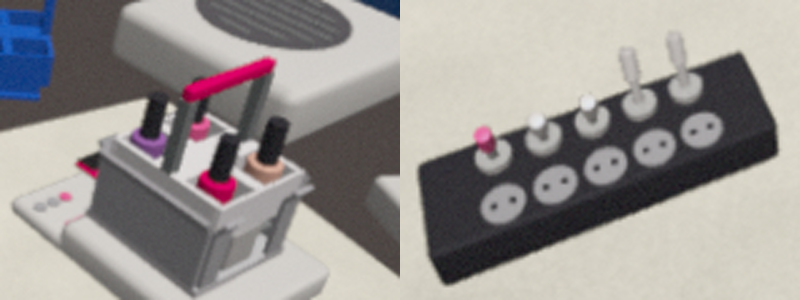

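```bash
python3 -c "
from cell import robot
print(robot.finish_job())"
```

```text
the job is handed in; nothing more can be done
None
```

I handed the job in at about 49 s on the robot's clock, with every step done in the order asked; `finish_job` gave no verdict.

I switched the mixer off, pressed the latch and lifted the popped-up cassette onto the desk. The two empty cells got the peach and purple spares. I then set the cassette back in the mixer, pressed it to its stop at about 20 N, and switched the mixer on again.

**Last checks:**
- **Cassette:** it is back at its starting place and height. The handle bar sits within 0.5 px of the first picture, against about 6 px off when it was popped up. I never read the latch angle itself, so "latched" rests on that height after I let go.
- **Bottles:** all four stood upright in their cells in the pictures.
- **Pink toggle:** its tip measures x ≈ 642 mm (about 643 at the start), and it looks the same in the picture as before. The overhead scene camera's detector missed it in the last pictures and pointed at a grey neighbour instead, so I went by the wrist camera and the picture.
- **Other toggles and remover bottle:** unmoved as far as I could see.
- **Arm:** clear of everything, with no contact force.

**What went wrong or changed on the way:**
- My first press on the latch, with the jaws lined up front to back, most likely met the nest lip (about 12 N) and did not release the cassette. I turned the gripper 90° and the second press worked.
- One unused spare was knocked about 3 cm aside while the arm was elsewhere; I left it there.

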